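Fetch the small tins from under the worktop shelf with the reacher and box them up

ROBOT

A 6-joint arm with a two-finger parallel gripper is mounted at the origin on a cart in front of the work surface, level with it; the furniture and walls round the work are solid. World frame = base frame: x ahead of the robot, y to its left, z up, the work surface at z = 0. Lengths are in mm, angles in rad, forces in N, time in s.
With the tool pointing down it reaches from about 350 to 925 mm from the base axis. Payload 6.4 kg.
Tool frame: the origin (TCP) lies on the front face of the gripper's body, between the roots of the fingers; the fingertips stand 73 mm ahead of it and the grasp point (between the pads) lies 54 mm ahead of it (arm.grasp_offset is the z of the grasp point in the tool frame, in mm); z points along the fingers, y is the line along which they close (so a half turn about z gives the same grasp; the last joint's range is limited). The gripper opens to 85 mm and grips with 20 to 120 N. Pads are 22 mm wide; open, the fingers measure 114 mm over their backs; the gripper's body (76 mm by 85 mm) begins 54 mm behind the grasp point. The pads swing forward as they close: fully open they stand 13 mm farther back than shut.
Start: joints at [1.119, 0.245, 1.558, -0, 1.339, -0.174], TCP at [178.253, 625.092, 303.89] pointing down, gripper open.
Joint ranges: [-3.13, 3.13], [-1.02, 2.26], [0.13, 2.54], [-0.95, 4.09], [0.21, 2.88], [-2.74, 2.74]. Speed limits (rad/s): [2.57, 2.57, 3.14, 3.14, 3.14, 3.14].

INTERFACE

Orientations are given as [roll, pitch, yaw] about the fixed x, y, z axes, in that order (R = Rz(yaw) Ry(pitch) Rx(roll)).
In Python, from rig import arm gives the robot as it stands.
- The arm moves only by the tool drive_tool, never from a script. Its argument "targets" is a list of rows, each a list of 6 numbers: the shift along the tool's x, y, z each as a share of 0.025 m, from -1 to 1, then the turn, a rotation vector about the tool's x, y, z each as a share of 6 degrees, from -1 to 1. A call has 1 to 20 rows; each row shifts and turns the commanded pose from where the row before left it, along the tool's axes as they then stand; what a row does not reach is not made up. A row lasts 1/8 s, in which the tool goes at most 62.5 mm and 10.7 degrees, less where a joint would pass 70% of its speed; a pose out of reach is approached as far as the arm can. A call with a number of a shift or a turn outside -1 to 1 is refused whole. A call with a gripper value outside its range is refused whole. "grip" is the opening, from -1 (shut) to 1 (fully open), so that 0 is half open, set as the call begins (left out, the last holds). The fingers move at their own pace and stop on an object; "squeeze" is the grip in N (left out, the last holds). Time passes only in rows, so rows that do not move let the fingers close. It gives the time, the measured TCP pose, the force, the opening and the grip force at its end, in the units of the state.
- arm.get_obs(): the state, without advancing time (a new reading comes with each control period).
- arm.get_image(name): name is "scene" or "top" or "wrist"; returns the picture (480x640x3 uint8, blue, green, red); there is no depth.
- arm.camera_params(name): a dict with "mtx" (3x3 intrinsics, pixels), "origin" and "rotation" of the camera in the world. Camera axes: x right, y up, looking along -z (the intrinsics and any distortion apply to the point x, -y, -z); pixel columns grow to the right and rows downward; lengths in mm; the calibration is good to about 2 mm. A picture is of the moment at which its call begins: read the wrist's pose just before it. camera_params takes no time and is no camera call; for the wrist camera it gives the pose at the moment of the call.
- arm.finish_job(): hands the job in; it is judged then, once.
The state is a dict: "time": time; "joints": joint angles; "qd": joint speeds; "joint_efforts": joint torques, N m; "tool_pos": TCP position; "tool_rot": TCP orientation; "wrist_force": force on the tool from outside, world axes, zero at the start; "ft_torque": the same for the moment, N m; "grip_width": opening from 0.0 (shut) to 1.0 (fully open); "grasp_force": force on a finger pad.
Only numpy, scipy, OpenCV 4.12 (cv2) and the standard library are available. Lean on these libraries where they do the work, as an engineer would, in place of code of your own. Each camera call takes 0.05 s, during which the arm holds its last target. There are 200 camera calls.

TASK

Small tins have been pushed to the back under the low worktop shelf, where a hand does not fit. Take the reacher from its tray, squeeze its trigger to close its jaws on the tins and draw them out (no fingers on a tin while it is still under the shelf), stand all the tins upright in the white pantry box and lay the reacher back flat in its tray. When all the tins are in, lower the lid gently until it is fully shut, and leave the other things where they stand.

Things in the scene. Friction and masses are not known exactly. Their poses are not given: they have to be found in the camera images.
- tin_a_mid (a point): centre (half-way up) of a small round food tin, 57 mm in diameter and 72 mm tall, 0.18 kg, that starts upright under the low shelf (None if this tin is absent in this run); z axis = the tin's own axis
- tin_b_mid (a point): centre (half-way up) of a small round food tin, 57 mm in diameter and 72 mm tall, 0.18 kg, that starts upright under the low shelf (None if this tin is absent in this run); z axis = the tin's own axis
- tin_c_mid (a point): centre (half-way up) of a small round food tin, 57 mm in diameter and 72 mm tall, 0.18 kg, that starts upright under the low shelf (None if this tin is absent in this run); z axis = the tin's own axis
- shelf_front (a point): point at worktop height below the middle of the front edge of the low shelf: a fixed wooden board 430 mm wide, 200 deep, 90 to 104 mm above the worktop, on thin dark end frames (inner faces at y = +-205 mm); open front and back; things stand on it from 25 mm behind the front edge. +x points straight in under the shelf, y along the edge
- reacher_grip (a point): middle of the grip of the reacher, 36 mm above the tool's underside, half-way between the fixed grip plate (outer face at y = +30 mm) and the trigger plate (outer face at y = -30 mm when let go). Both black plates are 78 mm long in x and reach from 10 to 54 mm above the underside: grip them from above with the fingers closing along y. +x points along the tube to the jaws
- reacher_jaws (a point): point between the reacher's jaws, 190 mm ahead (+x) of reacher_grip: the centre of a gripped tin. Two curved rubber jaws, 21 to 43 mm above the tool's underside, swing shut in y about pivots 50 mm behind this point. Let go, their tips are 93 mm apart inside and 110 mm outside; they close steadily with the trigger and grip a 57 mm tin at about 12 to 14 mm of its travel
- trigger (a joint): travel (m) of the reacher's trigger plate towards the fixed plate (+y of the reacher): 0 let go, 0.016 fully squeezed. A spring resists with 8 N at 0, 16 N at 0.016; a squeeze of about 25 N holds a tin well. Squeezed a few mm, the spring keeps the tool in the hand. As fingers close evenly, the tool's midline shifts by half the travel towards its trigger side (-y)
- reacher: the reacher (grabber), 0.25 kg, 270 mm long, black grip, aluminium tube and black rubber jaws, lying flat in the tray; origin on its underside 36 mm below reacher_grip, x to the jaws, z up. It reaches from x = -62 to +210 mm and balances about 25 mm ahead of the grip's middle
- jaw_left: the reacher's +y jaw; origin at its pivot
- jaw_right: the reacher's -y jaw; origin at its pivot
- tray: shallow steel utensil tray in which the reacher lies, fixed; outside 312 x 134 mm, 11 mm high, floor and walls 4 mm thick; origin under its centre at worktop height, long side along x
- box_in (a point): centre of the inner floor of the white pantry box, 7 mm above the surface it stands on; fixed; inside 186 mm (x) by 236 mm (y), outside 200 x 250 mm, 90 mm high, walls 7 mm. The wooden lid is hinged along the +x side
- lid_hinge (a point): middle of the lid's hinge line, along y on the top of the box's +x wall, 90 mm above the surface; same axes as box_in
- lid (a joint): angle of the wooden lid in rad: 0 shut flat on the box, about 1.6 to 1.8 standing open at the start. Stiff hinge: it stays where it is left and takes about 3 to 5 N at the free edge to move. The lid is a 10 mm board reaching 209 mm from the hinge, 258 mm wide (a 60 mm tab in its middle reaches 218 mm); its outer face is 11 mm off the hinge line
- fish: flat oblong tin, 63 x 105 mm and 26 mm high, lying on the low shelf; origin under its centre; leave alone
- honey: jar with a red lid, 65 mm across and 100 mm tall, standing on the low shelf; origin under its centre; leave alone
- beans: wide tin, 75 mm across and 58 mm tall, standing on the low shelf; origin under its centre; not one of the small tins: leave alone

How it is judged:
By the outcome, as a careful person would: the job done as asked, in the order asked, and still so for the second after the job is handed in, with the robot touching nothing.
Of tin_a, tin_b, tin_c only 2 to 3 are there at a start; the rules pass over those that are not, and their reading is None.
At some moment in a run one of tin_a, tin_b, tin_c may be knocked a few centimetres aside while the robot is not near it.
It also fails if it takes over 210 s, if anything falls off the work surface, if the arm or the gripper's body presses on something with over 40 N, if the wrist force passes 120 N, or if a joint passes its speed limit or range.

## Working session

There is one attempt and no reset: what is moved stays moved. The work goes in short steps, Python scripts to look and compute and a tool call to move; the robot and the scene stay as the last step left them, time stands still between calls to the robot, and variables do not carry over. Pictures are saved under pics/ and viewed, at most 14 in all, crops included, and the job is handed in when it is done.

Besides the shell and the picture viewer there is one more tool, called after "Request:" in YAML: its name, and indented under it one key for each argument. drive_tool: Moves the arm, as the interface text tells. Shift numbers are shares of 0.025 m and turn numbers shares of 6 degrees, none past 1 either way. Its arguments: {"type":"object","properties":{"targets":{"type":"array"},"grip":{"type":"number"},"squeeze":{"type":"number"}},"required":["targets"]}

```bash
mkdir -p pics; ls; python3 - <<'E'
from rig import arm
import cv2,numpy as np
for n in ("scene","top","wrist"):
    im=arm.get_image(n); cv2.imwrite(f"pics/{n}0.png",im)
    p=arm.camera_params(n); print(n,np.round(p["mtx"],1).tolist(),np.round(p["origin"],1),np.round(p["rotation"],3).tolist(),[k for k in p])
print(arm.get_obs(), arm.grasp_offset)
E
```

```text
pics
scene [[624.5, 0.0, 327.7], [0.0, 624.5, 236.0], [0.0, 0.0, 1.0]] [-390.5 -568.1  716.4] [1.081, -0.016, -1.012] ['mtx', 'origin', 'rotation']
top [[522.3, 0.0, 322.7], [0.0, 522.3, 236.1], [0.0, 0.0, 1.0]] [ 458.9   47.4 1167.6] [0.117, 0.004, -1.595] ['mtx', 'origin', 'rotation']
wrist [[335.0, 0.0, 314.1], [0.0, 335.0, 239.2], [0.0, 0.0, 1.0]] [109.6 644.4 372.6] [-0.282, 0.002, 1.292] ['mtx', 'origin', 'rotation']
{'time': 0.15, 'joints': array([ 1.11887863e+00,  2.45629582e-01,  1.55872254e+00,  3.82567597e-05,
        1.33870189e+00, -1.74081751e-01]), 'qd': array([ 0.00216597, -0.003163  , -0.00430655, -0.00099646,  0.00123379,
        0.00153291]), 'joint_efforts': array([-1.16146146e-05, -4.29985106e+01, -3.26552796e+01, -1.03396158e-04,
        3.52252799e-03, -1.37573537e-05]), 'tool_pos': array([178.11553153, 624.79232593, 303.05494208]), 'tool_rot': array([-3.14015982e+00, -2.89769186e-04,  2.86374767e+00]), 'wrist_force': array([-0.13485526,  0.85228836,  0.34322843]), 'ft_torque': array([ 0.01267097, -0.03972399, -0.00600922]), 'grasp_force': 0.0, 'grip_width': 0.991212681163158} 53.900000000000006
```

View pics/scene0.png

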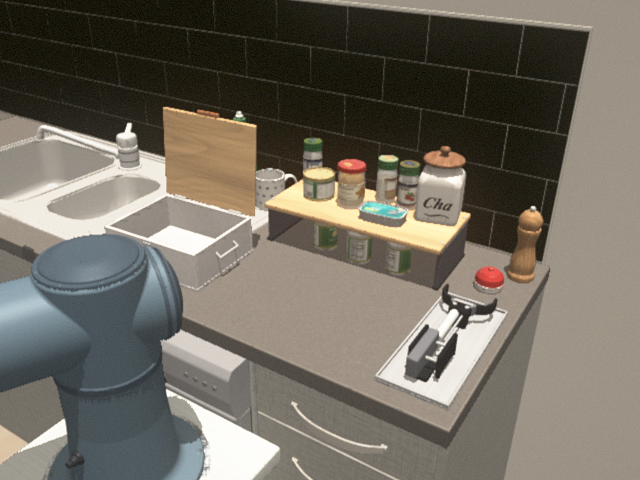

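View pics/top0.png

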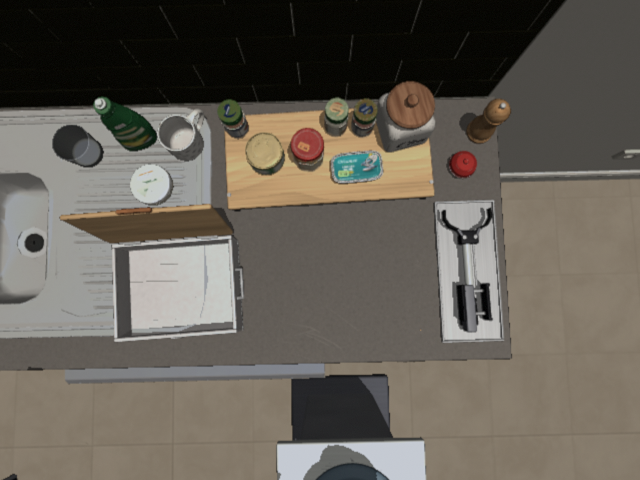

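The scene view shows three tins under the shelf, near (325,235), (359,246) and (398,257). The reacher lies in the tray with its grip near the robot and its jaws towards +x. The top view shows the tray at (434–502, 201–343), the box at (113–240, 235–340), and the shelf front edge from (228,209) to (432,198).

```bash
cat > h.py <<'E'
from rig import arm
import cv2,numpy as np
from scipy.spatial.transform import Rotation as R
def rot(v): return R.from_euler('xyz',v).as_matrix()
def ray(p,u,v):
    d=np.linalg.inv(p["mtx"])@[u,v,1]; d=rot(p["rotation"])@[d[0],-d[1],-d[2]]
    return np.array(p["origin"]),d/np.linalg.norm(d)
def plane(p,u,v,z):
    o,d=ray(p,u,v); return np.round(o+d*(z-o[2])/d[2],1)
def proj(p,X):
    c=rot(p["rotation"]).T@(np.array(X)-p["origin"]); q=p["mtx"]@[c[0],-c[1],-c[2]]; return q[:2]/q[2]
def crop(im,x0,x1,y0,y1,k,name): cv2.imwrite("pics/"+name,cv2.resize(im[y0:y1,x0:x1],None,fx=k,fy=k,interpolation=cv2.INTER_CUBIC))
E
python3 - <<'E'
from h import *
t=arm.camera_params("top")
for n,z,pts in (("tray",11,[(435,203),(494,201),(502,341),(443,343)]),("box",90,[(113,243),(234,236),(237,332),(117,340)]),("shelf",104,[(228,209),(432,198)]),("jawtips",32,[(443,213),(490,211)]),("grip",54,[(458,285),(489,284),(463,330),(492,320)])):
    print(n,[plane(t,*q,z).tolist() for q in pts])
crop(cv2.imread("pics/scene0.png"),265,465,190,290,4,"s_crop.png")
crop(cv2.imread("pics/top0.png"),420,520,190,350,3.7,"t_crop.png")
E
```

```text
tray [[664.2, -205.6, 11.0], [665.5, -338.1, 11.0], [356.3, -336.2, 11.0], [355.1, -207.8, 11.0]]
box [[582.4, 484.0, 90.0], [590.9, 232.5, 90.0], [394.0, 227.2, 90.0], [383.8, 471.2, 90.0]]
shelf [[645.6, 242.3, 104.0], [658.3, -179.5, 104.0]]
jawtips [[637.7, -217.4, 32.0], [639.7, -320.9, 32.0]]
grip [[479.0, -236.2, 54.0], [479.6, -302.0, 54.0], [384.8, -241.6, 54.0], [404.0, -303.7, 54.0]]
```

View pics/s_crop.png

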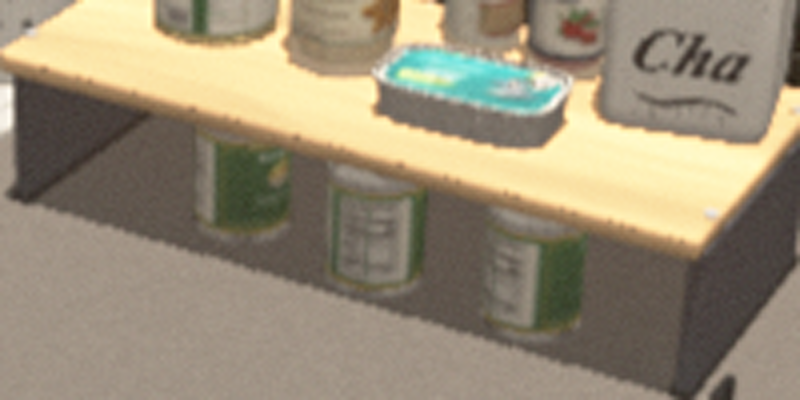

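View pics/t_crop.png

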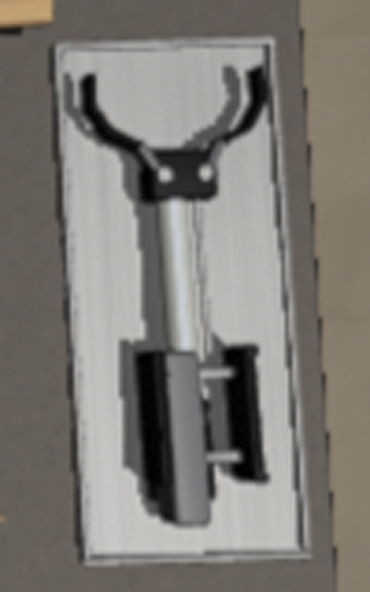

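```bash
python3 - <<'E'
from h import *
s=arm.camera_params("scene"); t=arm.camera_params("top")
for u,v in ((242,241),(375,296),(533,344)):
    P=plane(s,265+u/4,190+v/4,0); d=P[:2]-s["origin"][:2]; d/=np.linalg.norm(d)
    c=P[:2]+28.5*d; print(c.round(), "proj top/bottom centre", [((proj(s,[*c,z])-[265,190])*4).round() for z in (0,72)])
for n,u,v,z in (("gripmid",208,412,54),("hub",185,175,45),("tipL",85,72,43),("tipR",268,72,43),("platefront",208,347,54)):
    print(n,plane(t,420+u/3.7,190+v/3.7,z))
for n,u,v,z in (("shelfLfrontbottom",15,195,0),("Rfront",682,393,0),("frontL edge",0,62,104),("frontR",697,250,104)): print(n,plane(s,265+u/4,190+v/4,z))
E
```

```text
[716. 117.] proj top/bottom centre [array([242., 217.]), array([244., 109.])]
[705.  19.] proj top/bottom centre [array([376., 271.]), array([381., 159.])]
[709. -80.] proj top/bottom centre [array([535., 317.]), array([545., 204.])]
gripmid [ 443.7 -272.8   54. ]
hub [ 581.2 -270.    45. ]
tipL [ 643.8 -215.2   43. ]
tipR [ 641.2 -322.8   43. ]
platefront [ 480.7 -275.    54. ]
shelfLfrontbottom [663.9 245.8   0. ]
Rfront [ 682.7 -179.7    0. ]
frontL edge [634.5 230.8 104. ]
frontR [ 653.4 -189.5  104. ]
```

Request:
drive_tool:
  targets:
    - [0, 0, 0, 0, 0, -0.885]
    - [0, 0, 0, 0, 0, -0.885]
    - [0, 0, 0, 0, 0, -0.885]
    - [-0.66, -1, 0, 0, 0, 0]
    - [-0.66, -1, 0, 0, 0, 0]
    - [-0.66, -1, 0, 0, 0, 0]
    - [-0.66, -1, 0, 0, 0, 0]
    - [-0.66, -1, 0, 0, 0, 0]
    - [-0.66, -1, 0, 0, 0, 0]
    - [-0.66, -1, 0, 0, 0, 0]
    - [-0.66, -1, 0, 0, 0, 0]
    - [-0.66, -1, 0, 0, 0, 0]
    - [-0.66, -1, 0, 0, 0, 0]
    - [-0.66, -1, 0, 0, 0, 0]
    - [-0.66, -1, 0, 0, 0, 0]
    - [-0.66, -1, 0, 0, 0, 0]
    - [-0.66, -1, 0, 0, 0, 0]
    - [-0.66, -1, 0, 0, 0, 0]
    - [-0.66, -1, 0, 0, 0, 0]
  grip: 1
  squeeze: 20

```text
time: 2.52
tool_pos: [442.6, 224.2, 303.7]
tool_rot: [-3.142, -0.0, -3.141]
wrist_force: [0.3, -0.1, 0.3]
grip_width: 1.004
grasp_force: 0.0
```

Request:
drive_tool:
  targets:
    - [0, -1, 0.16, 0, 0, 0]
    - [0, -1, 0.16, 0, 0, 0]
    - [0, -1, 0.16, 0, 0, 0]
    - [0, -1, 0.16, 0, 0, 0]
    - [0, -1, 0.16, 0, 0, 0]
    - [0, -1, 0.16, 0, 0, 0]
    - [0, -1, 0.16, 0, 0, 0]
    - [0, -1, 0.16, 0, 0, 0]
    - [0, -1, 0.16, 0, 0, 0]
    - [0, -1, 0.16, 0, 0, 0]
    - [0, -1, 0.16, 0, 0, 0]
    - [0, -1, 0.16, 0, 0, 0]
    - [0, -1, 0.16, 0, 0, 0]
    - [0, -1, 0.16, 0, 0, 0]
    - [0, -1, 0.16, 0, 0, 0]
    - [0, -1, 0.16, 0, 0, 0]
    - [0, -1, 0.16, 0, 0, 0]
    - [0, -1, 0.16, 0, 0, 0]
    - [0, -1, 0.16, 0, 0, 0]
    - [0, 0, 0, 0, 0, 0]

```text
time: 5.03
tool_pos: [442.1, -250.7, 227.4]
tool_rot: [3.141, -0.001, 3.14]
wrist_force: [-0.0, 0.1, 0.3]
grip_width: 1.002
grasp_force: 0.0
```

```bash
python3 - <<'E'
from h import *
o=arm.get_obs(); print(o["time"],o["tool_pos"].round(1),o["tool_rot"].round(3))
p=arm.camera_params("wrist"); im=arm.get_image("wrist"); cv2.imwrite("pics/w1.png",im)
np.save("w1.npy",p,allow_pickle=True)
print(p["origin"],p["rotation"])
E
```

```text
5.025 [ 442.1 -250.7  227.4] [ 3.141e+00 -1.000e-03  3.140e+00]
[ 370.92624955 -250.59971724  297.09878959] [-2.81912812e-01 -3.76273889e-04  1.56821597e+00]
```

View pics/w1.png

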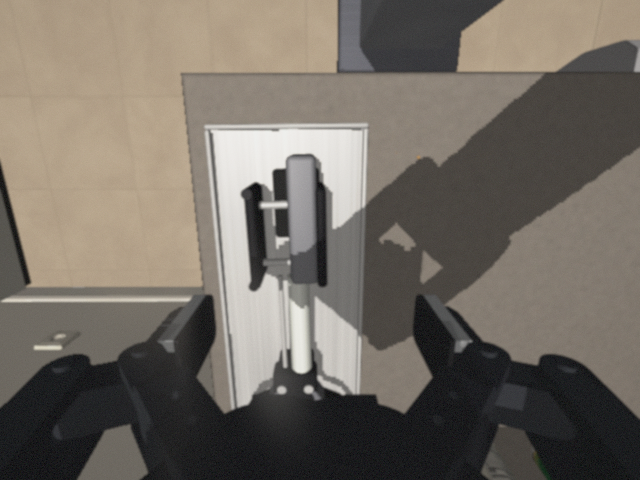

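The wrist view shows the trigger plate at u 242–265, v 183–290, and the fixed plate's outer edge at u≈327. That puts the reacher about 20 mm to the -y side of the hand.

```bash
python3 - <<'E'
from h import *
p=np.load("w1.npy",allow_pickle=True).item()
for n,u,v,z in (("trigger near",244,186,58),("trigger far",250,290,58),("fix near",325,184,58),("fix far",327,285,58),("tube near",300,290,40),("tube far",302,370,40),("hub",294,390,50),("tray far?",361,390,11),("trayN",367,126,11),("trayNL",207,128,11)): print(n,plane(p,u,v,z))
E
```

```text
trigger near [ 400.7 -300.3   58. ]
trigger far [ 481.1 -300.6   58. ]
fix near [ 399.4 -242.8   58. ]
fix far [ 477.1 -240.8   58. ]
tube near [ 489.5 -262.6   40. ]
tube far [ 568.  -261.9   40. ]
hub [ 581.1 -268.8   50. ]
tray far? [ 614.4 -203.1   11. ]
trayN [ 358.5 -207.6   11. ]
trayNL [ 359.7 -337.3   11. ]
```

Request:
drive_tool:
  targets:
    - [0.08, -0.824, 0, 0, 0, -0.17]
    - [0, 0, 0.9, 0, 0, 0]
    - [0, 0, 0.9, 0, 0, 0]
    - [0, 0, 0.9, 0, 0, 0]
    - [0, 0, 0.9, 0, 0, 0]
    - [0, 0, 0.9, 0, 0, 0]
    - [0, 0, 0.83, 0, 0, 0]
    - [0, 0, 0, 0, 0, 0]
    - [0, 0, 0, 0, 0, 0]

```text
time: 6.2
tool_pos: [440.9, -270.3, 95.5]
tool_rot: [-3.141, 0.001, -3.123]
wrist_force: [-1.1, -0.8, 0.3]
grip_width: 0.996
grasp_force: 0.0
```

Request:
drive_tool:
  targets:
    - [0, 0, 0, 0, 0, 0]
    - [0, 0, 0, 0, 0, 0]
    - [0, 0, 0, 0, 0, 0]
    - [0, 0, 0, 0, 0, 0]
    - [0, 0, 0, 0, 0, 0]
    - [0, 0, 0, 0, 0, 0]
    - [0, 0, 0, 0, 0, 0]
    - [0, 0, 0, 0, 0, 0]
  grip: 0.3
  squeeze: 30

```text
time: 7.2
tool_pos: [441.1, -270.1, 96.2]
tool_rot: [3.141, 0.001, -3.124]
wrist_force: [-1.8, 5.7, 9.9]
grip_width: 0.65
grasp_force: 13.0
```

Request:
drive_tool:
  targets:
    - [0, 0, -0.3, 0, 0, 0]
    - [0, 0, -0.6, 0, 0, 0]
    - [0, 0, -0.7, 0, 0, 0]
    - [0, 0, -0.7, 0, 0, 0]
    - [0.7, 0, 0, 0, 0, 0]
    - [0.7, 0, 0, 0, 0, 0.17]
    - [0, 0, 0, 0, 0, 0]
    - [0, 0, 0, 0, 0, 0]

```text
time: 8.2
tool_pos: [405.0, -271.0, 151.7]
tool_rot: [3.141, -0.0, 3.141]
wrist_force: [-0.0, 0.5, -1.9]
grip_width: 0.647
grasp_force: 10.1
```

```bash
python3 - <<'E'
from h import *
im=arm.get_image("scene"); crop(im,265,525,190,385,3,"s2.png")
E
```

```text
(no output)
```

View pics/s2.png

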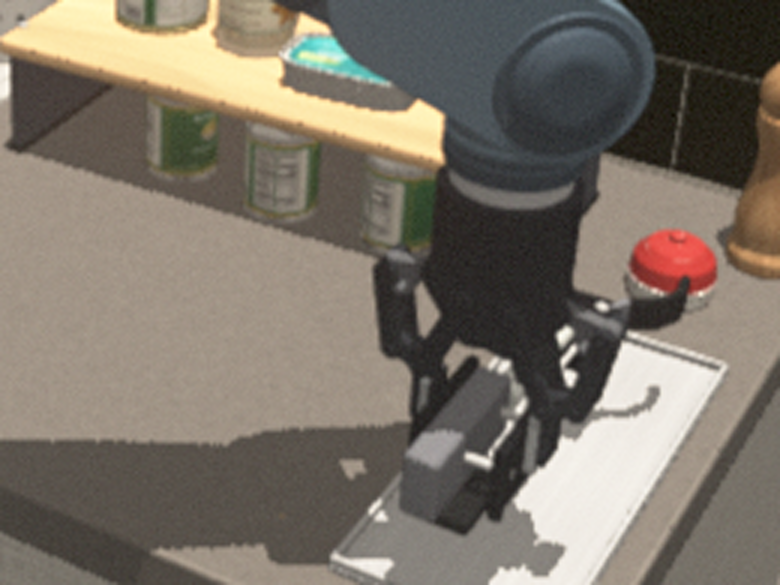

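Reacher held level; all three tins unmoved (bottoms at (326,249), (359,263), (398,274)). Next is the rightmost tin.

Request:
drive_tool:
  targets:
    - [0, 1, 0, 0, 0, 0]
    - [0, 1, 0, 0, 0, 0]
    - [0, 1, 0, 0, 0, 0]
    - [0, 1, 0, 0, 0, 0]
    - [0, 1, 0, 0, 0, 0]
    - [0, 1, 0, 0, 0, 0]
    - [0, 1, 0, 0, 0, 0]
    - [0, 0.84, 0, 0, 0, 0]
    - [0, 0, 0.7, 0, 0, 0]
    - [0, 0, 0.7, 0, 0, 0]
    - [0, 0, 0.76, 0, 0, 0]
    - [-0.7, 0, 0, 0, 0, 0]
    - [-0.7, 0, 0, 0, 0, 0]
    - [-0.6, 0, 0, 0, 0, 0]
    - [0, 0, 0, 0, 0, 0]
    - [0, 0, 0, 0, 0, 0]

```text
time: 10.25
tool_pos: [454.8, -74.6, 97.9]
tool_rot: [3.141, -0.001, -3.141]
wrist_force: [0.6, 1.3, -2.1]
grip_width: 0.654
grasp_force: 10.1
```

```bash
python3 - <<'E'
from h import *
a=arm.get_image("scene"); b=arm.get_image("top")
a=cv2.resize(a[180:330,280:440],None,fx=2.5,fy=2.5); b=cv2.resize(b[170:320,300:460],None,fx=2.5,fy=2.5)
cv2.imwrite("pics/ab3.png",np.hstack([a,b]))
t=arm.camera_params("top"); print((proj(t,[645,-77,45])-[300,170])*2.5)
E
```

```text
[199.10617338 100.75957117]
```

View pics/ab3.png

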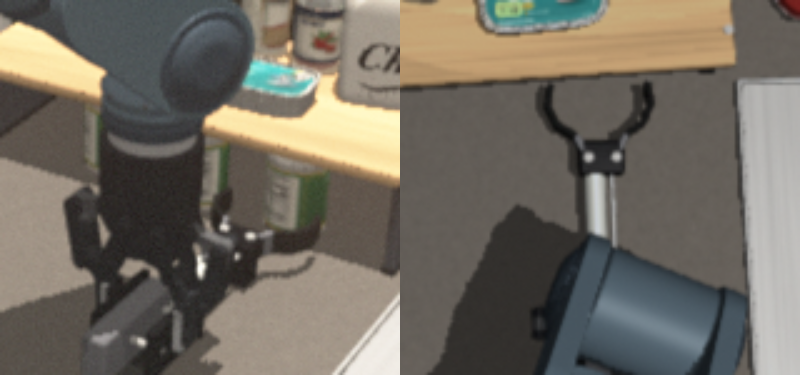

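The top crop shows the jaws centred at (200,100), against a predicted (199,101). The scene crop shows the tin straight ahead, so I'm going in.

Request:
drive_tool:
  targets:
    - [-0.4, 0, 0, 0, 0, 0]
    - [-0.4, 0, 0, 0, 0, 0]
    - [-0.4, 0, 0, 0, 0, 0]
    - [-0.4, 0, 0, 0, 0, 0]
    - [-0.4, 0, 0, 0, 0, 0]
    - [-0.4, 0, 0, 0, 0, 0]
    - [-0.2, 0, 0, 0, 0, 0]
    - [0, 0, 0, 0, 0, 0]
    - [0, 0, 0, 0, 0, 0]

```text
time: 11.48
tool_pos: [520.1, -75.0, 98.0]
tool_rot: [3.141, -0.001, -3.141]
wrist_force: [0.2, 0.5, -2.0]
grip_width: 0.65
grasp_force: 10.1
```

Request:
drive_tool:
  targets:
    - [0, 0, 0, 0, 0, 0]
    - [0, 0, 0, 0, 0, 0]
    - [0, 0, 0, 0, 0, 0]
    - [0, 0, 0, 0, 0, 0]
    - [0, 0, 0, 0, 0, 0]
    - [0, 0, 0, 0, 0, 0]
    - [0, 0, 0, 0, 0, 0]
    - [0, 0, 0, 0, 0, 0]
  grip: -0.2
  squeeze: 32

```text
time: 12.48
tool_pos: [520.4, -75.0, 98.1]
tool_rot: [3.142, -0.0, -3.141]
wrist_force: [-1.2, 0.5, -2.4]
grip_width: 0.541
grasp_force: 36.1
```

Request:
drive_tool:
  targets:
    - [0, 0, -0.2, 0, 0, 0]
    - [0, 0, 0, 0, 0, 0]
    - [0.3, 0, 0, 0, 0, 0]
    - [0.4, 0, 0, 0, 0, 0]
    - [0.5, 0, 0, 0, 0, 0]
    - [0.5, 0, 0, 0, 0, 0]
    - [0.5, 0, 0, 0, 0, 0]
    - [0.5, 0, 0, 0, 0, 0]
    - [0.5, 0, 0, 0, 0, 0]
    - [0.5, 0, 0, 0, 0, 0]
    - [0.5, 0, 0, 0, 0, 0]
    - [0.4, 0, 0, 0, 0, 0]
    - [0.3, 0, 0, 0, 0, 0]
    - [0, 0, 0, 0, 0, 0]
    - [0, 0, 0, 0, 0, 0]

```text
time: 14.35
tool_pos: [398.0, -75.2, 103.2]
tool_rot: [-3.142, -0.0, -3.141]
wrist_force: [-1.0, 0.4, -2.7]
grip_width: 0.541
grasp_force: 33.8
```

```bash
python3 - <<'E'
from h import *
a=arm.get_image("scene"); b=arm.get_image("top")
a=cv2.resize(a[180:360,270:450],None,fx=2.2,fy=2.2); b=cv2.resize(b[170:350,280:460],None,fx=2.2,fy=2.2)
cv2.imwrite("pics/ab4.png",np.hstack([a,b]))
E
```

```text
(no output)
```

View pics/ab4.png

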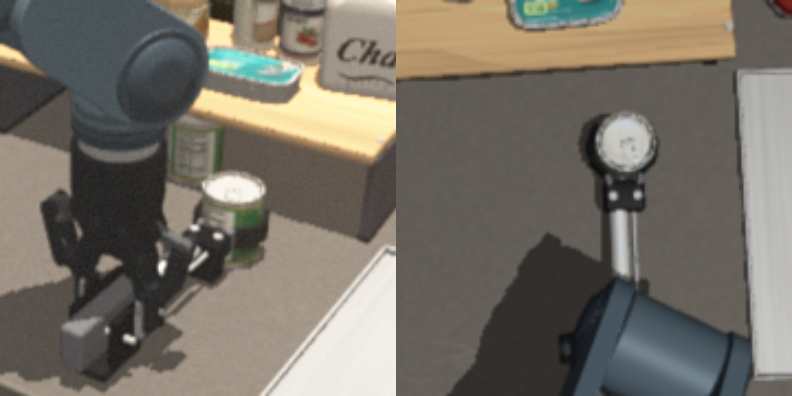

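Tin c is held upright and clear of the shelf, at (625,140) in the right half. Setting it down, opening, lifting off, and lining up with tin b.

Request:
drive_tool:
  targets:
    - [0, 0, 0.18, 0, 0, 0]
    - [0, 0, 0, 0, 0, 0]

```text
time: 14.7
tool_pos: [398.5, -75.3, 98.8]
tool_rot: [-3.141, 0.001, -3.141]
wrist_force: [-0.5, 1.4, -0.8]
grip_width: 0.545
grasp_force: 34.1
```

Request:
drive_tool:
  targets:
    - [0, 0, 0, 0, 0, 0]
    - [0, 0, 0, 0, 0, 0]
    - [0, 0, 0, 0, 0, 0]
    - [0, 0, 0, 0, 0, 0]
    - [0, 0, 0, 0, 0, 0]
    - [0, 0, -0.3, 0, 0, 0]
    - [0, 0, -0.5, 0, 0, 0]
    - [0, 0, -0.7, 0, 0, 0]
    - [0, 0, -0.7, 0, 0, 0]
    - [0, 0, -0.8, 0, 0, 0]
    - [0, 1, 0, 0, 0, 0]
    - [0, 1, 0, 0, 0, 0]
    - [0, 1, 0, 0, 0, 0]
    - [0, 0.96, 0, 0, 0, 0]
    - [0, 0, 0, 0, 0, 0]
    - [0, 0, 0, 0, 0, 0]
  grip: 0.3

```text
time: 16.7
tool_pos: [398.1, 23.5, 174.2]
tool_rot: [-3.141, 0.001, -3.141]
wrist_force: [0.2, 0.3, -2.9]
grip_width: 0.65
grasp_force: 10.1
```

```bash
python3 - <<'E'
from h import *
a=arm.get_image("scene"); b=arm.get_image("top")
a=cv2.resize(a[180:360,270:450],None,fx=2.2,fy=2.2); b=cv2.resize(b[170:350,280:460],None,fx=2.2,fy=2.2)
cv2.imwrite("pics/ab5.png",np.hstack([a,b]))
E
```

```text
(no output)
```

View pics/ab5.png

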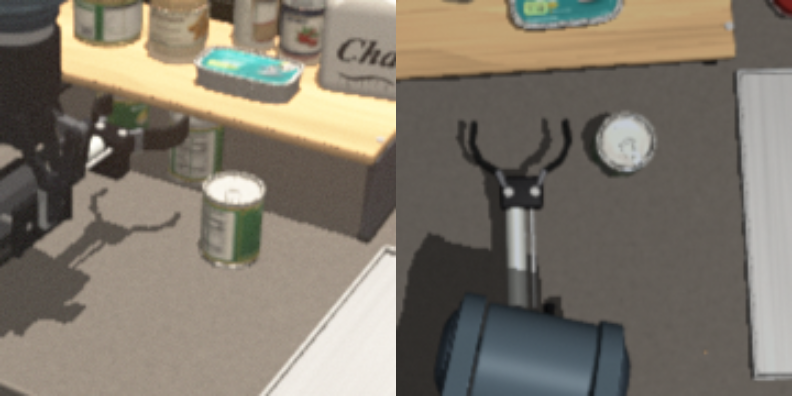

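Tin c stands on its own with the jaws clear of it. Tin b's bottom is still at (359,263), so it hasn't moved.

Request:
drive_tool:
  targets:
    - [0, 0, 0.8, 0, 0, 0]
    - [0, 0, 0.8, 0, 0, 0]
    - [0, 0, 0.8, 0, 0, 0]
    - [0, 0, 0.64, 0, 0, 0]
    - [-0.6, 0, 0, 0, 0, 0]
    - [-0.6, 0, 0, 0, 0, 0]
    - [-0.6, 0, 0, 0, 0, 0]
    - [-0.5, 0, 0, 0, 0, 0]
    - [-0.4, 0, 0, 0, 0, 0]
    - [-0.4, 0, 0, 0, 0, 0]
    - [-0.4, 0, 0, 0, 0, 0]
    - [-0.4, 0, 0, 0, 0, 0]
    - [-0.4, 0, 0, 0, 0, 0]
    - [-0.4, 0, 0, 0, 0, 0]
    - [0, 0, 0, 0, 0, 0]
    - [0, 0, 0, 0, 0, 0]

```text
time: 18.8
tool_pos: [515.1, 24.0, 97.5]
tool_rot: [3.142, -0.001, -3.141]
wrist_force: [-0.5, -0.5, -2.1]
grip_width: 0.65
grasp_force: 10.1
```

Request:
drive_tool:
  targets:
    - [0, 0, 0, 0, 0, 0]
    - [0, 0, 0, 0, 0, 0]
    - [0, 0, 0, 0, 0, 0]
    - [0, 0, 0, 0, 0, 0]
    - [0, 0, 0, 0, 0, 0]
    - [0, 0, 0, 0, 0, 0]
    - [0, 0, 0, 0, 0, 0]
    - [0, 0, 0, 0, 0, 0]
  grip: -0.2

```text
time: 19.8
tool_pos: [515.4, 24.0, 97.6]
tool_rot: [3.142, -0.0, -3.141]
wrist_force: [0.2, -0.4, -3.6]
grip_width: 0.544
grasp_force: 37.5
```

Request:
drive_tool:
  targets:
    - [0, 0, -0.2, 0, 0, 0]
    - [0, 0, 0, 0, 0, 0]
    - [0.3, 0, 0, 0, 0, 0]
    - [0.4, 0, 0, 0, 0, 0]
    - [0.5, 0, 0, 0, 0, 0]
    - [0.5, 0, 0, 0, 0, 0]
    - [0.5, 0, 0, 0, 0, 0]
    - [0.5, 0, 0, 0, 0, 0]
    - [0.5, 0, 0, 0, 0, 0]
    - [0.5, 0, 0, 0, 0, 0]
    - [0.4, 0, 0, 0, 0, 0]
    - [0.4, 0, 0, 0, 0, 0]
    - [0.2, 0, 0, 0, 0, 0]
    - [0, 0, 0, 0, 0, 0]
    - [0, 0, 0, 0, 0, 0]

```text
time: 21.68
tool_pos: [398.3, 23.8, 102.8]
tool_rot: [-3.141, 0.001, -3.141]
wrist_force: [-0.0, -0.6, -4.4]
grip_width: 0.538
grasp_force: 37.4
```

```bash
python3 - <<'E'
from h import *
a=arm.get_image("scene"); b=arm.get_image("top")
a=cv2.resize(a[180:360,270:450],None,fx=2.2,fy=2.2); b=cv2.resize(b[170:350,260:440],None,fx=2.2,fy=2.2)
cv2.imwrite("pics/ab6.png",np.hstack([a,b]))
E
```

```text
(no output)
```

View pics/ab6.png

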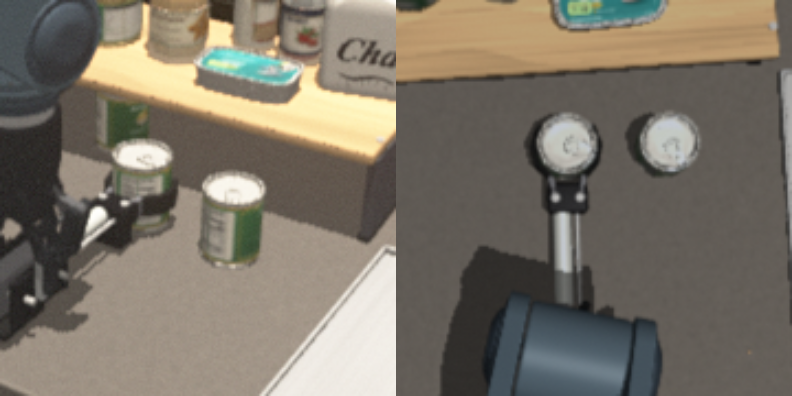

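Tin b is out and upright, and tin a is still at u≈325.5. Now the same for tin a.

Request:
drive_tool:
  targets:
    - [0, 0, 0.18, 0, 0, 0]
    - [0, 0, 0, 0, 0, 0]

```text
time: 22.02
tool_pos: [398.1, 23.9, 98.0]
tool_rot: [-3.142, 0.0, -3.141]
wrist_force: [-1.1, -0.6, -3.0]
grip_width: 0.539
grasp_force: 37.5
```

Request:
drive_tool:
  targets:
    - [0, 0, 0, 0, 0, 0]
    - [0, 0, 0, 0, 0, 0]
    - [0, 0, 0, 0, 0, 0]
    - [0, 0, 0, 0, 0, 0]
    - [0, 0, 0, 0, 0, 0]
    - [0, 0, -0.3, 0, 0, 0]
    - [0, 0, -0.5, 0, 0, 0]
    - [0, 0, -0.7, 0, 0, 0]
    - [0, 0, -0.7, 0, 0, 0]
    - [0, 0, -0.8, 0, 0, 0]
    - [0, 1, 0, 0, 0, 0]
    - [0, 1, 0, 0, 0, 0]
    - [0, 1, 0, 0, 0, 0]
    - [0, 0.92, 0, 0, 0, 0]
    - [0, 0, 0, 0, 0, 0]
    - [0, 0, 0, 0, 0, 0]
  grip: 0.3

```text
time: 24.02
tool_pos: [398.0, 121.6, 173.6]
tool_rot: [-3.141, 0.001, -3.141]
wrist_force: [0.1, 0.7, -3.2]
grip_width: 0.652
grasp_force: 10.1
```

Request:
drive_tool:
  targets:
    - [0, 0, 0.8, 0, 0, 0]
    - [0, 0, 0.8, 0, 0, 0]
    - [0, 0, 0.8, 0, 0, 0]
    - [0, 0, 0.64, 0, 0, 0]
    - [-0.6, 0, 0, 0, 0, 0]
    - [-0.6, 0, 0, 0, 0, 0]
    - [-0.6, 0, 0, 0, 0, 0]
    - [-0.5, 0, 0, 0, 0, 0]
    - [-0.5, 0, 0, 0, 0, 0]
    - [-0.5, 0, 0, 0, 0, 0]
    - [-0.5, 0, 0, 0, 0, 0]
    - [-0.5, 0, 0, 0, 0, 0]
    - [-0.5, 0, 0, 0, 0, 0]
    - [-0.36, 0, 0, 0, 0, 0]
    - [0, 0, 0, 0, 0, 0]
    - [0, 0, 0, 0, 0, 0]

```text
time: 26.02
tool_pos: [526.5, 122.0, 96.9]
tool_rot: [3.142, -0.001, -3.141]
wrist_force: [-0.1, -0.1, -2.0]
grip_width: 0.653
grasp_force: 10.1
```

Request:
drive_tool:
  targets:
    - [0, 0, 0, 0, 0, 0]
    - [0, 0, 0, 0, 0, 0]
    - [0, 0, 0, 0, 0, 0]
    - [0, 0, 0, 0, 0, 0]
    - [0, 0, 0, 0, 0, 0]
    - [0, 0, 0, 0, 0, 0]
    - [0, 0, 0, 0, 0, 0]
    - [0, 0, 0, 0, 0, 0]
  grip: -0.2

```text
time: 27.02
tool_pos: [526.9, 122.0, 97.1]
tool_rot: [-3.142, -0.0, -3.141]
wrist_force: [-1.6, 0.4, -3.4]
grip_width: 0.542
grasp_force: 36.4
```

Request:
drive_tool:
  targets:
    - [0, 0, -0.2, 0, 0, 0]
    - [0, 0, 0, 0, 0, 0]
    - [0.3, 0, 0, 0, 0, 0]
    - [0.4, 0, 0, 0, 0, 0]
    - [0.5, 0, 0, 0, 0, 0]
    - [0.5, 0, 0, 0, 0, 0]
    - [0.5, 0, 0, 0, 0, 0]
    - [0.5, 0, 0, 0, 0, 0]
    - [0.5, 0, 0, 0, 0, 0]
    - [0.5, 0, 0, 0, 0, 0]
    - [0.5, 0, 0, 0, 0, 0]
    - [0.5, 0, 0, 0, 0, 0]
    - [0.4, 0, 0, 0, 0, 0]
    - [0, 0, 0, 0, 0, 0]
    - [0, 0, 0, 0, 0, 0]

```text
time: 28.9
tool_pos: [399.8, 121.9, 102.4]
tool_rot: [3.142, 0.001, -3.141]
wrist_force: [0.1, 0.8, -4.0]
grip_width: 0.537
grasp_force: 36.0
```

```bash
python3 - <<'E'
from h import *
a=arm.get_image("scene"); b=arm.get_image("top")
a=cv2.resize(a[180:360,250:430],None,fx=2.2,fy=2.2); b=cv2.resize(b[170:350,220:400],None,fx=2.2,fy=2.2)
cv2.imwrite("pics/ab7.png",np.hstack([a,b]))
E
```

```text
(no output)
```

View pics/ab7.png

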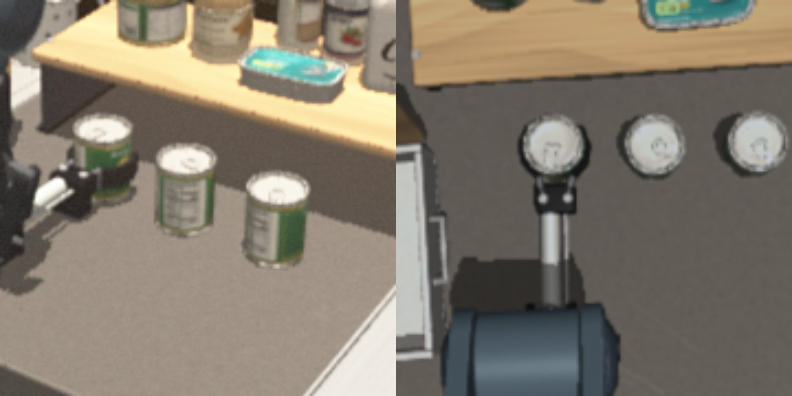

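All three tins stand in front of the shelf. Releasing tin a and taking the reacher back to the tray.

Request:
drive_tool:
  targets:
    - [0, 0, 0.18, 0, 0, 0]
    - [0, 0, 0, 0, 0, 0]

```text
time: 29.25
tool_pos: [400.0, 121.9, 97.7]
tool_rot: [-3.142, 0.001, -3.141]
wrist_force: [-0.3, 0.4, -1.1]
grip_width: 0.544
grasp_force: 36.2
```

Request:
drive_tool:
  targets:
    - [0, 0, 0, 0, 0, 0]
    - [0, 0, 0, 0, 0, 0]
    - [0, 0, 0, 0, 0, 0]
    - [0, 0, 0, 0, 0, 0]
    - [0, 0, 0, 0, 0, 0]
    - [0, 0, -0.3, 0, 0, 0]
    - [0, 0, -0.5, 0, 0, 0]
    - [0, 0, -0.8, 0, 0, 0]
    - [0, 0, -0.9, 0, 0, 0]
    - [0, 0, -0.98, 0, 0, 0]
    - [0, -1, 0, 0, 0, 0]
    - [0, -1, 0, 0, 0, 0]
    - [0, -1, 0, 0, 0, 0]
    - [0, -1, 0, 0, 0, 0]
    - [0, -1, 0, 0, 0, 0]
    - [0, -1, 0, 0, 0, 0]
    - [0, -1, 0, 0, 0, 0]
    - [0, -1, 0, 0, 0, 0]
  grip: 0.3

```text
time: 31.5
tool_pos: [399.5, -79.0, 185.7]
tool_rot: [-3.141, 0.001, -3.141]
wrist_force: [0.2, 0.1, -2.4]
grip_width: 0.652
grasp_force: 10.1
```

Request:
drive_tool:
  targets:
    - [0, -1, 0, 0, 0, 0]
    - [0, -1, 0, 0, 0, 0]
    - [0, -1, 0, 0, 0, 0]
    - [0, -1, 0, 0, 0, 0]
    - [0, -1, 0, 0, 0, 0]
    - [0, -1, 0, 0, 0, 0]
    - [0, -1, 0, 0, 0, 0]
    - [-0.82, -0.7, 0, 0, 0, 0]
    - [-0.82, 0, 0, 0, 0, 0]
    - [0, 0, 0, 0, 0, 0]
    - [0, 0, 0, 0, 0, 0]

```text
time: 32.88
tool_pos: [440.0, -270.2, 184.8]
tool_rot: [3.141, -0.0, -3.141]
wrist_force: [-0.1, 0.6, -1.8]
grip_width: 0.656
grasp_force: 10.1
```

```bash
python3 - <<'E'
from h import *
o=arm.get_obs(); print(o["time"],o["tool_pos"].round(1),o["tool_rot"].round(3))
im=arm.get_image("top"); t=arm.camera_params("top")
crop(im,180,520,120,350,2.3,"t8.png")
for z in (43+95-4,): print((proj(t,[631,-273,115])-[180,120])*2.3)
E
```

```text
32.875 [ 440.  -270.2  184.8] [ 3.141 -0.    -3.141]
[689.0133994  204.80411794]
```

View pics/t8.png

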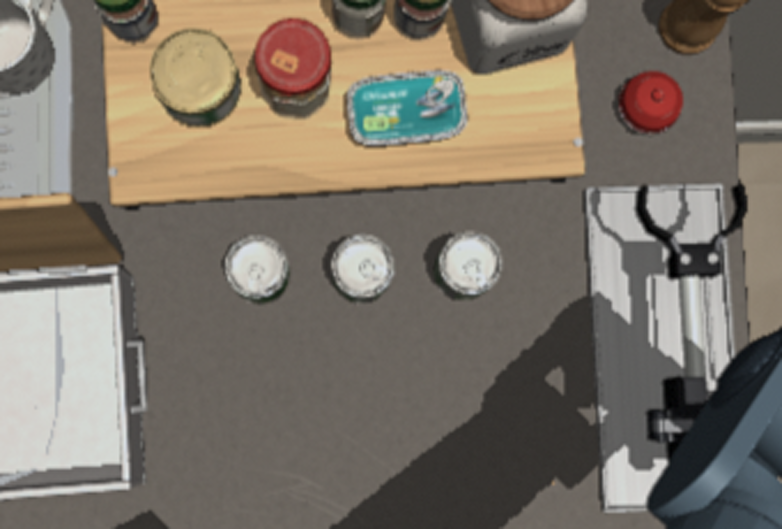

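The three tins stand at (257,266), (363,267) and (470,263), and the reacher is over its tray. Lowering and letting go.

Request:
drive_tool:
  targets:
    - [0, 0, 0.8, 0, 0, 0]
    - [0, 0, 0.8, 0, 0, 0]
    - [0, 0, 0.8, 0, 0, 0]
    - [0, 0, 0.6, 0, 0, 0]
    - [0, 0, 0.3, 0, 0, 0]
    - [0, 0, 0.22, 0, 0, 0]
    - [0, 0, 0, 0, 0, 0]
    - [0, 0, 0, 0, 0, 0]

```text
time: 33.92
tool_pos: [440.7, -270.8, 97.1]
tool_rot: [-3.141, 0.001, -3.141]
wrist_force: [-0.7, -1.1, -2.6]
grip_width: 0.65
grasp_force: 10.1
```

Request:
drive_tool:
  targets:
    - [0, 0, 0, 0, 0, 0]
    - [0, 0, 0, 0, 0, 0]
    - [0, 0, 0, 0, 0, 0]
    - [0, 0, 0, 0, 0, 0]
    - [0, 0, 0, 0, 0, 0]
    - [0, 0, 0, 0, 0, 0]
    - [0, 0, 0, 0, 0, 0]
    - [0, 0, -0.4, 0, 0, 0]
    - [0, 0, -1, 0, 0, 0]
    - [0, 0, -1, 0, 0, 0]
    - [0, 0, -1, 0, 0, 0]
    - [0, 0, -1, 0, 0, 0]
    - [0, 0, 0, 0, 0, 0]
  grip: 1

```text
time: 35.55
tool_pos: [441.5, -271.5, 209.3]
tool_rot: [-3.138, 0.004, -3.141]
wrist_force: [0.8, 0.1, -1.0]
grip_width: 0.998
grasp_force: 0.0
```

```bash
python3 - <<'E'
from h import *
t=arm.camera_params("top"); s=arm.camera_params("scene")
for u,v in ((257,266),(363,267),(470,263)): print("tin",plane(t,180+u/2.3,120+v/2.3,72))
im=cv2.imread("pics/top0.png")
for z,pts in ((90,[(114,243),(234,236),(237,332),(117,340)]),(7,[(130,247),(232,242)])): print([plane(t,*q,z).tolist() for q in pts])
im=arm.get_image("scene"); crop(im,100,525,100,400,1.88,"s9.png")
E
```

```text
tin [590.9 113.6  72. ]
tin [587.6  16.3  72. ]
tin [588.9 -82.1  72. ]
[[582.3, 481.9, 90.0], [590.9, 232.5, 90.0], [394.0, 227.2, 90.0], [383.8, 471.2, 90.0]]
[[582.0, 479.4, 7.0], [587.7, 251.3, 7.0]]
```

View pics/s9.png

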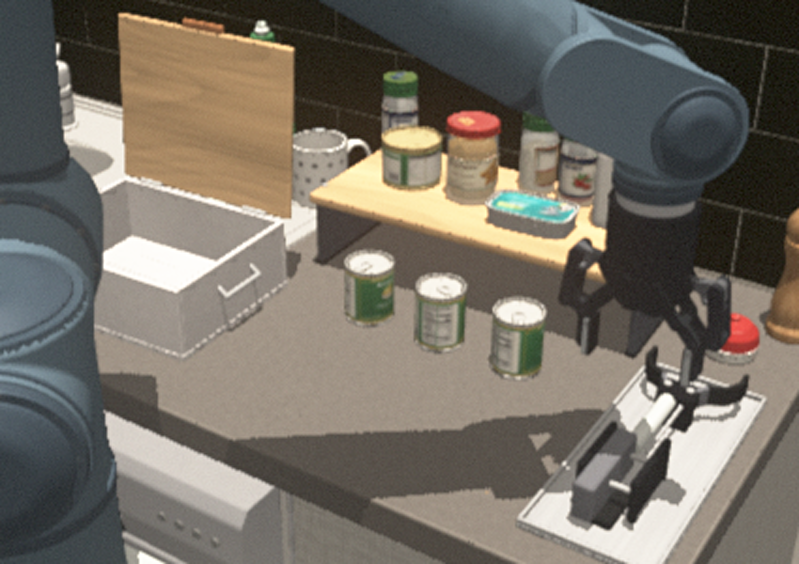

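The reacher lies flat in the tray, and the tins stand upright at about (591,114), (588,16) and (589,-82). Picking tin a by hand.

Request:
drive_tool:
  targets:
    - [-0.374, 0.964, 0, 0, 0, 0]
    - [-0.374, 0.964, 0, 0, 0, 0]
    - [-0.374, 0.964, 0, 0, 0, 0]
    - [-0.374, 0.964, 0, 0, 0, 0]
    - [-0.374, 0.964, 0, 0, 0, 0]
    - [-0.374, 0.964, 0, 0, 0, 0]
    - [-0.374, 0.964, 0, 0, 0, 0]
    - [-0.374, 0.964, 0, 0, 0, 0]
    - [-0.374, 0.964, 0, 0, 0, 0]
    - [-0.374, 0.964, 0, 0, 0, 0]
    - [-0.374, 0.964, 0, 0, 0, 0]
    - [-0.374, 0.964, 0, 0, 0, 0]
    - [-0.374, 0.964, 0, 0, 0, 0]
    - [-0.374, 0.964, 0, 0, 0, 0]
    - [-0.374, 0.964, 0, 0, 0, 0]
    - [-0.374, 0.964, 0, 0, 0, 0]
    - [0, 0, 0, 0, 0, 0]
    - [0, 0, 0, 0, 0, 0]

```text
time: 37.85
tool_pos: [589.3, 114.6, 205.5]
tool_rot: [-3.141, -0.002, -3.141]
wrist_force: [-0.5, 0.1, -0.5]
grip_width: 1.002
grasp_force: 0.0
```

```bash
python3 - <<'E'
from h import *
o=arm.get_obs(); print(o["time"],o["tool_pos"].round(1),o["tool_rot"].round(3))
im=arm.get_image("wrist"); p=arm.camera_params("wrist"); cv2.imwrite("pics/w10.png",im)
for c in ((591,114),(588,16),(589,-82)): print(proj(p,[*c,72]).round())
E
```

```text
37.85 [589.3 114.6 205.5] [-3.141e+00 -2.000e-03 -3.141e+00]
[314. 260.]
[161. 256.]
[  8. 257.]
```

View pics/w10.png

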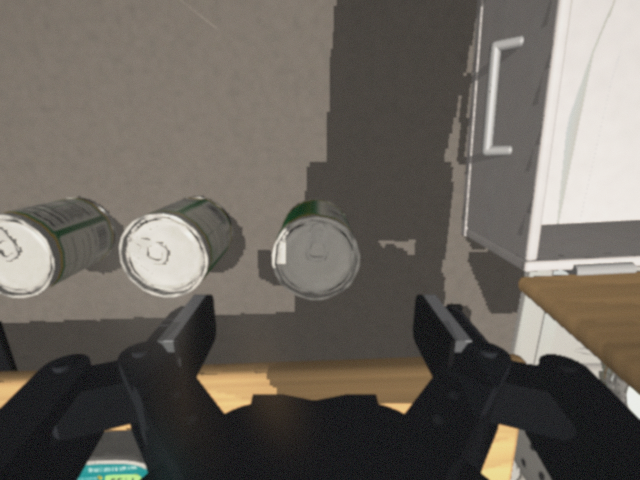

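Tin a is at (316,257) against a predicted (314,260), so the positions hold. Descending to grip it.

Request:
drive_tool:
  targets:
    - [0, 0, 0.8, 0, 0, 0]
    - [0, 0, 0.8, 0, 0, 0]
    - [0, 0, 0.8, 0, 0, 0]
    - [0, 0, 0.8, 0, 0, 0]
    - [0, 0, 0.8, 0, 0, 0]
    - [0, 0, 0, 0, 0, 0]
    - [0, 0, 0, 0, 0, 0]

```text
time: 38.78
tool_pos: [590.5, 115.1, 107.1]
tool_rot: [3.142, 0.001, -3.141]
wrist_force: [-0.8, 0.0, 0.2]
grip_width: 1.0
grasp_force: 0.0
```

Request:
drive_tool:
  targets:
    - [0, 0, 0, 0, 0, 0]
    - [0, 0, 0, 0, 0, 0]
    - [0, 0, 0, 0, 0, 0]
    - [0, 0, 0, 0, 0, 0]
    - [0, 0, 0, 0, 0, 0]
    - [0, 0, 0, 0, 0, 0]
    - [0, 0, 0, 0, 0, 0]
    - [0, 0, 0, 0, 0, 0]
  grip: -0.2
  squeeze: 32

```text
time: 39.78
tool_pos: [590.7, 115.1, 107.8]
tool_rot: [3.142, 0.002, -3.141]
wrist_force: [-0.1, 0.9, 5.4]
grip_width: 0.665
grasp_force: 34.7
```

Request:
drive_tool:
  targets:
    - [0, 0, -0.4, 0, 0, 0]
    - [0, 0, -0.8, 0, 0, 0]
    - [0, 0, -0.95, 0, 0, 0]
    - [0, 0, -0.95, 0, 0, 0]
    - [0, 0, -0.95, 0, 0, 0]
    - [0, 0, -0.95, 0, 0, 0]
    - [0.82, 0, 0, 0, 0, 0]
    - [0.82, 0, 0, 0, 0, 0]
    - [0.82, 0, 0, 0, 0, 0]
    - [0.82, 0, 0, 0, 0, 0]
    - [0.82, 0, 0, 0, 0, 0]
    - [0, 0, 0, 0, 0, 0]

```text
time: 41.28
tool_pos: [486.6, 115.2, 232.2]
tool_rot: [-3.142, 0.0, -3.141]
wrist_force: [0.6, 0.7, -1.4]
grip_width: 0.66
grasp_force: 34.5
```

Request:
drive_tool:
  targets:
    - [0, 0.963, 0, 0, 0, 0]
    - [0, 0.963, 0, 0, 0, 0]
    - [0, 0.963, 0, 0, 0, 0]
    - [0, 0.963, 0, 0, 0, 0]
    - [0, 0.963, 0, 0, 0, 0]
    - [0, 0.963, 0, 0, 0, 0]
    - [0, 0.963, 0, 0, 0, 0]
    - [0, 0.963, 0, 0, 0, 0]
    - [0, 0.963, 0, 0, 0, 0]
    - [0, 0.963, 0, 0, 0, 0]
    - [0, 0.963, 0, 0, 0, 0]
    - [0, 0.963, 0, 0, 0, 0]
    - [0, 0.963, 0, 0, 0, 0]
    - [0, 0, 0, 0, 0, 0]

```text
time: 43.02
tool_pos: [487.5, 429.6, 231.8]
tool_rot: [3.141, 0.001, -3.14]
wrist_force: [-0.7, -0.2, -2.5]
grip_width: 0.662
grasp_force: 34.9
```

Request:
drive_tool:
  targets:
    - [0, 0, 0, 0, 0, 0.98]
    - [0, 0, 0, 0, 0, 0.98]
    - [0, 0, 0, 0, 0, 0.98]
    - [0, 0, 0, 0, 0, 0.98]
    - [0, 0, 0, 0, 0, 0.98]
    - [0, 0, 0, 0, 0, 0.98]
    - [0, 0, 0, 0, 0, 0.98]
    - [0, 0, 0, 0, 0, 0.98]
    - [0, 0, 0, 0, 0, 0.98]
    - [0, 0, 0, 0, 0, 0.98]
    - [0, 0, 0, 0, 0, 0.98]
    - [0, 0, 0, 0, 0, 0.98]
    - [0, 0, 0, 0, 0, 0.98]
    - [0, 0, 0, 0, 0, 0.98]
    - [0, 0, 0, 0, 0, 0.98]
    - [0, 0, 0, 0, 0, 0]

```text
time: 45.02
tool_pos: [487.7, 427.6, 231.7]
tool_rot: [-3.142, 0.0, 1.603]
wrist_force: [-0.1, -0.2, -2.4]
grip_width: 0.663
grasp_force: 34.7
```

```bash
python3 - <<'E'
from h import *
o=arm.get_obs(); print(o["time"],o["tool_pos"].round(1),o["tool_rot"].round(3))
a=arm.get_image("wrist"); b=arm.get_image("top"); p=arm.camera_params("wrist")
b=cv2.resize(b[180:360,60:300],(640,480))
cv2.imwrite("pics/wt11.png",cv2.resize(np.hstack([a,b]),(800,300)))
for c in ((394,227),(591,232),(384,471)): print(proj(p,[*c,90]).round())
E
```

```text
45.025 [487.7 427.6 231.7] [-3.142  0.     1.603]
[194. 479.]
[432. 480.]
[152. 182.]
```

View pics/wt11.png

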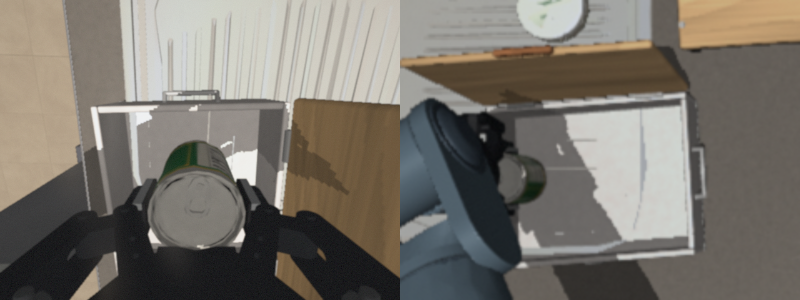

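```bash
python3 - <<'E'
from h import *
p=arm.camera_params("wrist")
for u,v in ((92,107),(290,100),(118,265),(105,180),(280,220)): print(plane(p,u/.625,v/.625,90))
E
```

```text
[382.  477.8  90. ]
[577.2 490.8  90. ]
[393.7 283.8  90. ]
[387.8 399.2  90. ]
[586.9 354.9  90. ]
```

Box centre ≈ (487,355) with a yaw of about 3°, so the tin has clearance all round. Lowering it in.

Request:
drive_tool:
  targets:
    - [0, 0, 0.9, 0, 0, 0]
    - [0, 0, 0.9, 0, 0, 0]
    - [0, 0, 0.9, 0, 0, 0]
    - [0, 0, 0.9, 0, 0, 0]
    - [0, 0, 0.5, 0, 0, 0]
    - [0, 0, 0.3, 0, 0, 0]
    - [0, 0, 0.2, 0, 0, 0]
    - [0, 0, 0, 0, 0, 0]
    - [0, 0, 0, 0, 0, 0]

```text
time: 46.25
tool_pos: [487.8, 428.3, 117.4]
tool_rot: [3.14, -0.001, 1.602]
wrist_force: [-0.1, -0.2, -1.6]
grip_width: 0.658
grasp_force: 34.7
```

Request:
drive_tool:
  targets:
    - [0, 0, 0, 0, 0, 0]
    - [0, 0, 0, 0, 0, 0]
    - [0, 0, 0, 0, 0, 0]
    - [0, 0, 0, 0, 0, 0]
    - [0, 0, 0, 0, 0, 0]
    - [0, 0, -0.4, 0, 0, 0]
    - [0, 0, -0.9, 0, 0, 0]
    - [0, 0, -0.9, 0, 0, 0]
    - [0, 0, -0.9, 0, 0, 0]
    - [0, 0, -0.9, 0, 0, 0]
    - [0, 0, 0, 0, 0, 0]
  grip: 1

```text
time: 47.62
tool_pos: [488.6, 428.8, 220.4]
tool_rot: [3.136, -0.003, 1.603]
wrist_force: [0.2, 0.5, 0.2]
grip_width: 1.002
grasp_force: 0.0
```

Request:
drive_tool:
  targets:
    - [0, 0, 0, 0, 0, -0.98]
    - [0, 0, 0, 0, 0, -0.98]
    - [0, 0, 0, 0, 0, -0.98]
    - [0, 0, 0, 0, 0, -0.98]
    - [0, 0, 0, 0, 0, -0.98]
    - [0, 0, 0, 0, 0, -0.98]
    - [0, 0, 0, 0, 0, -0.98]
    - [0, 0, 0, 0, 0, -0.98]
    - [0, 0, 0, 0, 0, -0.98]
    - [0, 0, 0, 0, 0, -0.98]
    - [0, 0, 0, 0, 0, -0.98]
    - [0, 0, 0, 0, 0, -0.98]
    - [0, 0, 0, 0, 0, -0.98]
    - [0, 0, 0, 0, 0, -0.98]
    - [0, 0, 0, 0, 0, -0.98]
    - [0, 0, 0, 0, 0, 0]

```text
time: 49.62
tool_pos: [487.1, 427.8, 215.9]
tool_rot: [-3.141, -0.001, 3.141]
wrist_force: [-0.0, -0.5, -0.4]
grip_width: 1.003
grasp_force: 0.0
```

Request:
drive_tool:
  targets:
    - [0, -0.97, 0, 0, 0, 0]
    - [0, -0.97, 0, 0, 0, 0]
    - [0, -0.97, 0, 0, 0, 0]
    - [0, -0.97, 0, 0, 0, 0]
    - [0, -0.97, 0, 0, 0, 0]
    - [0, -0.97, 0, 0, 0, 0]
    - [0, -0.97, 0, 0, 0, 0]
    - [0, -0.97, 0, 0, 0, 0]
    - [0, -0.97, 0, 0, 0, 0]
    - [0, -0.97, 0, 0, 0, 0]
    - [0, -0.97, 0, 0, 0, 0]
    - [0, -0.97, 0, 0, 0, 0]
    - [0, -0.97, 0, 0, 0, 0]
    - [0, -0.97, 0, 0, 0, 0]
    - [0, -0.97, 0, 0, 0, 0]
    - [0, -0.97, 0, 0, 0, 0]
    - [0, -0.97, 0, 0, 0, 0]
    - [0, 0, 0, 0, 0, 0]

```text
time: 51.88
tool_pos: [487.4, 14.8, 216.5]
tool_rot: [3.141, -0.0, 3.138]
wrist_force: [-0.5, -0.7, 0.8]
grip_width: 1.003
grasp_force: 0.0
```

```bash
python3 - <<'E'
from h import *
o=arm.get_obs(); print(o["time"],o["tool_pos"].round(1),o["tool_rot"].round(3))
im=arm.get_image("top"); t=arm.camera_params("top"); p0=cv2.imread("pics/t8.png")
cv2.imwrite("pics/t12.png",im)
# bright round lids: mask in the region in front of the shelf and in the box
g=cv2.inRange(cv2.cvtColor(im,cv2.COLOR_BGR2HSV),(0,0,150),(180,60,255)); g[:205]=0; g[270:]=0; g[:,:245]=0; g[:,425:]=0
for c in cv2.findContours(g,0,2)[0]:
    if cv2.contourArea(c)>150: (u,v),r=cv2.minEnclosingCircle(c); print(round(u),round(v),round(r,1),plane(t,u,v,72))
crop(im,100,440,190,350,2.3,"t12.png")
E
```

```text
51.875 [487.4  14.8 216.5] [ 3.141 -0.     3.138]
338 235 12.4 [590.6  15.1  72. ]
384 234 12.7 [588.6 -80.3  72. ]
```

View pics/t12.png

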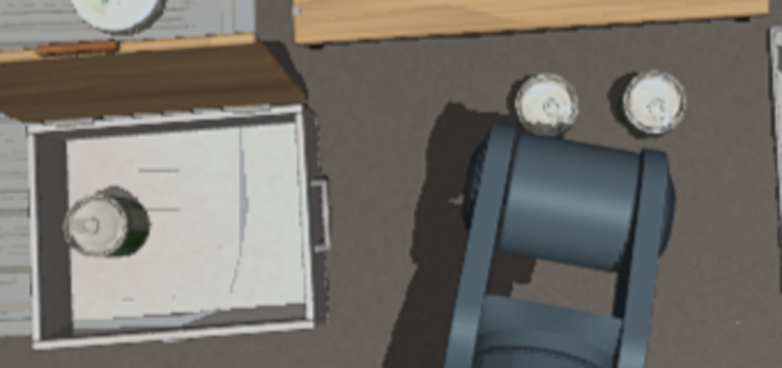

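Tin a stands in the box and tins b and c are unmoved. I count 16 pictures viewed, which is over the limit of 14, so I'll view no more and check by numbers only. Picking tin b.

Request:
drive_tool:
  targets:
    - [-0.816, 0, 0, 0, 0, 0]
    - [-0.816, 0, 0, 0, 0, 0]
    - [-0.816, 0, 0, 0, 0, 0]
    - [-0.816, 0, 0, 0, 0, 0]
    - [-0.816, 0, 0, 0, 0, 0]
    - [0, 0, 0, 0, 0, 0]
    - [0, 0, 0.88, 0, 0, 0]
    - [0, 0, 0.88, 0, 0, 0]
    - [0, 0, 0.88, 0, 0, 0]
    - [0, 0, 0.88, 0, 0, 0]
    - [0, 0, 0.88, 0, 0, 0]
    - [0, 0, 0, 0, 0, 0]
    - [0, 0, 0, 0, 0, 0]

```text
time: 53.55
tool_pos: [589.6, 16.1, 107.5]
tool_rot: [-3.141, 0.001, -3.141]
wrist_force: [0.2, -0.3, 0.1]
grip_width: 0.994
grasp_force: 0.0
```

Request:
drive_tool:
  targets:
    - [0, 0, 0, 0, 0, 0]
    - [0, 0, 0, 0, 0, 0]
    - [0, 0, 0, 0, 0, 0]
    - [0, 0, 0, 0, 0, 0]
    - [0, 0, 0, 0, 0, 0]
    - [0, 0, 0, 0, 0, 0]
    - [0, 0, 0, 0, 0, 0]
    - [0, 0, 0, 0, 0, 0]
  grip: -0.2

```text
time: 54.55
tool_pos: [590.2, 15.8, 107.9]
tool_rot: [-3.142, 0.002, -3.141]
wrist_force: [-1.3, 1.1, 5.7]
grip_width: 0.664
grasp_force: 34.6
```

Request:
drive_tool:
  targets:
    - [0, 0, -0.4, 0, 0, 0]
    - [0, 0, -0.8, 0, 0, 0]
    - [0, 0, -0.95, 0, 0, 0]
    - [0, 0, -0.95, 0, 0, 0]
    - [0, 0, -0.95, 0, 0, 0]
    - [0, 0, -0.95, 0, 0, 0]
    - [0.82, 0, 0, 0, 0, 0]
    - [0.82, 0, 0, 0, 0, 0]
    - [0.82, 0, 0, 0, 0, 0]
    - [0.82, 0, 0, 0, 0, 0]
    - [0.82, 0, 0, 0, 0, 0]
    - [0, 0, 0, 0, 0, 0]

```text
time: 56.05
tool_pos: [486.3, 15.9, 232.4]
tool_rot: [-3.141, 0.001, -3.142]
wrist_force: [0.0, 0.7, -1.1]
grip_width: 0.662
grasp_force: 34.4
```

Request:
drive_tool:
  targets:
    - [0, 0.963, 0, 0, 0, 0]
    - [0, 0.963, 0, 0, 0, 0]
    - [0, 0.963, 0, 0, 0, 0]
    - [0, 0.963, 0, 0, 0, 0]
    - [0, 0.963, 0, 0, 0, 0]
    - [0, 0.963, 0, 0, 0, 0]
    - [0, 0.963, 0, 0, 0, 0]
    - [0, 0.963, 0, 0, 0, 0]
    - [0, 0.963, 0, 0, 0, 0]
    - [0, 0.963, 0, 0, 0, 0]
    - [0, 0.963, 0, 0, 0, 0]
    - [0, 0.963, 0, 0, 0, 0]
    - [0, 0.963, 0, 0, 0, 0]
    - [0, 0.963, 0, 0, 0, 0]
    - [0, 0, 0, 0, 0, 0]

```text
time: 57.92
tool_pos: [487.4, 354.2, 232.2]
tool_rot: [3.141, 0.001, -3.139]
wrist_force: [0.4, -0.0, -1.3]
grip_width: 0.663
grasp_force: 34.7
```

Request:
drive_tool:
  targets:
    - [0, 0, 0, 0, 0, 0.98]
    - [0, 0, 0, 0, 0, 0.98]
    - [0, 0, 0, 0, 0, 0.98]
    - [0, 0, 0, 0, 0, 0.98]
    - [0, 0, 0, 0, 0, 0.98]
    - [0, 0, 0, 0, 0, 0.98]
    - [0, 0, 0, 0, 0, 0.98]
    - [0, 0, 0, 0, 0, 0.98]
    - [0, 0, 0, 0, 0, 0.98]
    - [0, 0, 0, 0, 0, 0.98]
    - [0, 0, 0, 0, 0, 0.98]
    - [0, 0, 0, 0, 0, 0.98]
    - [0, 0, 0, 0, 0, 0.98]
    - [0, 0, 0, 0, 0, 0.98]
    - [0, 0, 0, 0, 0, 0.98]
    - [0, 0, 0, 0, 0, 0]

```text
time: 59.92
tool_pos: [487.4, 352.2, 231.9]
tool_rot: [3.141, 0.0, 1.603]
wrist_force: [-0.4, -0.1, -1.7]
grip_width: 0.661
grasp_force: 34.6
```

```bash
python3 - <<'E'
from h import *
o=arm.get_obs(); print(o["time"],o["tool_pos"].round(1),o["tool_rot"].round(3))
p=arm.camera_params("wrist"); im=arm.get_image("wrist"); cv2.imwrite("pics/w13.png",im)
q=proj(p,[488,428,79]); print(q.round())
g=cv2.cvtColor(im,cv2.COLOR_BGR2HSV); m=cv2.inRange(g,(35,60,20),(85,255,255))
for c in cv2.findContours(m,0,2)[0]:
    if cv2.contourArea(c)>80: print(cv2.boundingRect(c),cv2.contourArea(c))
E
```

```text
59.925 [487.4 352.2 231.9] [3.141 0.    1.603]
[320. 134.]
(326, 227, 22, 39) 257.5
```

```bash
python3 -c "
from h import *
t=arm.camera_params('top'); print(plane(t,100+96/2.3,190+226/2.3,79))"
```

```text
[487.6 426.5  79. ]
```

Tin a stands at (488,427) and the held tin is at y=352, which leaves 18 mm between them. Lowering.

Request:
drive_tool:
  targets:
    - [0, 0, 0.9, 0, 0, 0]
    - [0, 0, 0.9, 0, 0, 0]
    - [0, 0, 0.9, 0, 0, 0]
    - [0, 0, 0.9, 0, 0, 0]
    - [0, 0, 0.5, 0, 0, 0]
    - [0, 0, 0.3, 0, 0, 0]
    - [0, 0, 0.2, 0, 0, 0]
    - [0, 0, 0, 0, 0, 0]
    - [0, 0, 0, 0, 0, 0]

```text
time: 61.1
tool_pos: [487.3, 353.0, 117.3]
tool_rot: [3.14, -0.0, 1.603]
wrist_force: [0.3, 0.3, -1.7]
grip_width: 0.663
grasp_force: 34.6
```

Request:
drive_tool:
  targets:
    - [0, 0, 0, 0, 0, 0]
    - [0, 0, 0, 0, 0, 0]
    - [0, 0, 0, 0, 0, 0]
    - [0, 0, 0, 0, 0, 0]
    - [0, 0, 0, 0, 0, 0]
    - [0, 0, -0.4, 0, 0, 0]
    - [0, 0, -0.9, 0, 0, 0]
    - [0, 0, -0.9, 0, 0, 0]
    - [0, 0, -0.9, 0, 0, 0]
    - [0, 0, -0.9, 0, 0, 0]
    - [0, 0, 0, 0, 0, 0]
  grip: 1

```text
time: 62.48
tool_pos: [488.1, 353.4, 219.4]
tool_rot: [3.137, -0.002, 1.602]
wrist_force: [-0.0, 0.5, -0.3]
grip_width: 0.995
grasp_force: 0.0
```

Request:
drive_tool:
  targets:
    - [0, 0, 0, 0, 0, -0.98]
    - [0, 0, 0, 0, 0, -0.98]
    - [0, 0, 0, 0, 0, -0.98]
    - [0, 0, 0, 0, 0, -0.98]
    - [0, 0, 0, 0, 0, -0.98]
    - [0, 0, 0, 0, 0, -0.98]
    - [0, 0, 0, 0, 0, -0.98]
    - [0, 0, 0, 0, 0, -0.98]
    - [0, 0, 0, 0, 0, -0.98]
    - [0, 0, 0, 0, 0, -0.98]
    - [0, 0, 0, 0, 0, -0.98]
    - [0, 0, 0, 0, 0, -0.98]
    - [0, 0, 0, 0, 0, -0.98]
    - [0, 0, 0, 0, 0, -0.98]
    - [0, 0, 0, 0, 0, -0.98]
    - [0, 0, 0, 0, 0, 0]

```text
time: 64.47
tool_pos: [486.5, 352.6, 215.6]
tool_rot: [-3.141, -0.002, 3.141]
wrist_force: [0.0, 1.4, 0.1]
grip_width: 0.999
grasp_force: 0.0
```

Request:
drive_tool:
  targets:
    - [0, -0.96, 0, 0, 0, 0]
    - [0, -0.96, 0, 0, 0, 0]
    - [0, -0.96, 0, 0, 0, 0]
    - [0, -0.96, 0, 0, 0, 0]
    - [0, -0.96, 0, 0, 0, 0]
    - [0, -0.96, 0, 0, 0, 0]
    - [0, -0.96, 0, 0, 0, 0]
    - [0, -0.96, 0, 0, 0, 0]
    - [0, -0.96, 0, 0, 0, 0]
    - [0, -0.96, 0, 0, 0, 0]
    - [0, -0.96, 0, 0, 0, 0]
    - [0, -0.96, 0, 0, 0, 0]
    - [0, -0.96, 0, 0, 0, 0]
    - [0, -0.96, 0, 0, 0, 0]
    - [0, -0.96, 0, 0, 0, 0]
    - [0, -0.96, 0, 0, 0, 0]
    - [0, -0.96, 0, 0, 0, 0]
    - [0, -0.96, 0, 0, 0, 0]
    - [0, 0, 0, 0, 0, 0]

```text
time: 66.85
tool_pos: [486.9, -80.2, 216.3]
tool_rot: [3.141, -0.0, 3.138]
wrist_force: [0.2, -0.5, 0.7]
grip_width: 0.997
grasp_force: 0.0
```

```bash
cat > tins.py <<'E'
from h import *
o=arm.get_obs(); print(o["time"],o["tool_pos"].round(1),o["tool_rot"].round(3))
im=arm.get_image("top"); t=arm.camera_params("top"); cv2.imwrite("pics/last.png",im)
g=cv2.inRange(cv2.cvtColor(im,cv2.COLOR_BGR2HSV),(0,0,150),(180,60,255)); g[:205]=0; g[270:]=0; g[:,:245]=0; g[:,425:]=0
for c in cv2.findContours(g,0,2)[0]:
    if cv2.contourArea(c)>150: (u,v),r=cv2.minEnclosingCircle(c); print("worktop",round(u),round(v),round(r,1),plane(t,u,v,72))
# box: circle edges of tin tops
cir=cv2.HoughCircles(cv2.medianBlur(cv2.cvtColor(im,cv2.COLOR_BGR2GRAY),3)[240:335,115:237],cv2.HOUGH_GRADIENT,1,20,param1=80,param2=12,minRadius=11,maxRadius=16)
if cir is not None:
    for u,v,r in cir[0][:8]: print("box",u,v,r,plane(t,115+u,240+v,79))
E
python3 tins.py
```

```text
66.85 [486.9 -80.2 216.3] [ 3.141 -0.     3.138]
worktop 383 232 12.6 [593.  -78.8  72. ]
box 26.5 48.5 14.1 [487.1 427.   79. ]
box 62.5 46.5 13.2 [489.5 352.2  79. ]
```

Tins a and b are confirmed in the box. Now tin c.

Request:
drive_tool:
  targets:
    - [-0.82, 0, 0, 0, 0, 0]
    - [-0.82, 0, 0, 0, 0, 0]
    - [-0.82, 0, 0, 0, 0, 0]
    - [-0.82, 0, 0, 0, 0, 0]
    - [-0.82, 0, 0, 0, 0, 0]
    - [0, 0, 0, 0, 0, 0]
    - [0, 0, 0.88, 0, 0, 0]
    - [0, 0, 0.88, 0, 0, 0]
    - [0, 0, 0.88, 0, 0, 0]
    - [0, 0, 0.88, 0, 0, 0]
    - [0, 0, 0.86, 0, 0, 0]
    - [0, 0, 0, 0, 0, 0]
    - [0, 0, 0, 0, 0, 0]

```text
time: 68.53
tool_pos: [589.8, -79.2, 107.8]
tool_rot: [-3.141, 0.001, -3.141]
wrist_force: [0.1, 0.7, 0.3]
grip_width: 1.002
grasp_force: 0.0
```

Request:
drive_tool:
  targets:
    - [0, 0, 0, 0, 0, 0]
    - [0, 0, 0, 0, 0, 0]
    - [0, 0, 0, 0, 0, 0]
    - [0, 0, 0, 0, 0, 0]
    - [0, 0, 0, 0, 0, 0]
    - [0, 0, 0, 0, 0, 0]
    - [0, 0, 0, 0, 0, 0]
    - [0, 0, 0, 0, 0, 0]
  grip: -0.2

```text
time: 69.53
tool_pos: [590.3, -79.5, 108.4]
tool_rot: [-3.141, 0.002, -3.141]
wrist_force: [-0.3, -0.2, 5.3]
grip_width: 0.66
grasp_force: 34.9
```

Request:
drive_tool:
  targets:
    - [0, 0, -0.4, 0, 0, 0]
    - [0, 0, -0.8, 0, 0, 0]
    - [0, 0, -0.95, 0, 0, 0]
    - [0, 0, -0.95, 0, 0, 0]
    - [0, 0, -0.95, 0, 0, 0]
    - [0, 0, -0.95, 0, 0, 0]
    - [0.8, 0, 0, 0, 0, 0]
    - [0.8, 0, 0, 0, 0, 0]
    - [0.8, 0, 0, 0, 0, 0]
    - [0.8, 0, 0, 0, 0, 0]
    - [0.8, 0, 0, 0, 0, 0]
    - [0, 0, 0, 0, 0, 0]

```text
time: 71.03
tool_pos: [488.7, -79.0, 232.7]
tool_rot: [-3.141, 0.001, 3.141]
wrist_force: [0.0, 0.4, -2.7]
grip_width: 0.663
grasp_force: 34.6
```

Request:
drive_tool:
  targets:
    - [0, 0.955, 0, 0, 0, 0]
    - [0, 0.955, 0, 0, 0, 0]
    - [0, 0.955, 0, 0, 0, 0]
    - [0, 0.955, 0, 0, 0, 0]
    - [0, 0.955, 0, 0, 0, 0]
    - [0, 0.955, 0, 0, 0, 0]
    - [0, 0.955, 0, 0, 0, 0]
    - [0, 0.955, 0, 0, 0, 0]
    - [0, 0.955, 0, 0, 0, 0]
    - [0, 0.955, 0, 0, 0, 0]
    - [0, 0.955, 0, 0, 0, 0]
    - [0, 0.955, 0, 0, 0, 0]
    - [0, 0.955, 0, 0, 0, 0]
    - [0, 0.955, 0, 0, 0, 0]
    - [0, 0.955, 0, 0, 0, 0]
    - [0, 0, 0, 0, 0, 0]

```text
time: 73.03
tool_pos: [489.8, 280.4, 232.7]
tool_rot: [3.141, 0.001, -3.139]
wrist_force: [0.5, -0.6, -1.5]
grip_width: 0.662
grasp_force: 35.0
```

Request:
drive_tool:
  targets:
    - [0, 0, 0, 0, 0, 0.98]
    - [0, 0, 0, 0, 0, 0.98]
    - [0, 0, 0, 0, 0, 0.98]
    - [0, 0, 0, 0, 0, 0.98]
    - [0, 0, 0, 0, 0, 0.98]
    - [0, 0, 0, 0, 0, 0.98]
    - [0, 0, 0, 0, 0, 0.98]
    - [0, 0, 0, 0, 0, 0.98]
    - [0, 0, 0, 0, 0, 0.98]
    - [0, 0, 0, 0, 0, 0.98]
    - [0, 0, 0, 0, 0, 0.98]
    - [0, 0, 0, 0, 0, 0.98]
    - [0, 0, 0, 0, 0, 0.98]
    - [0, 0, 0, 0, 0, 0.98]
    - [0, 0, 0, 0, 0, 0.98]
    - [0, 0, 0, 0, 0, 0]

```text
time: 75.03
tool_pos: [489.8, 278.5, 232.4]
tool_rot: [3.141, 0.0, 1.603]
wrist_force: [-0.3, -0.3, -2.5]
grip_width: 0.662
grasp_force: 34.8
```

Request:
drive_tool:
  targets:
    - [0, 0, 0.9, 0, 0, 0]
    - [0, 0, 0.9, 0, 0, 0]
    - [0, 0, 0.9, 0, 0, 0]
    - [0, 0, 0.9, 0, 0, 0]
    - [0, 0, 0.5, 0, 0, 0]
    - [0, 0, 0.3, 0, 0, 0]
    - [0, 0, 0.2, 0, 0, 0]
    - [0, 0, 0, 0, 0, 0]
    - [0, 0, 0, 0, 0, 0]

```text
time: 76.15
tool_pos: [489.8, 279.1, 117.8]
tool_rot: [3.14, -0.0, 1.603]
wrist_force: [-0.0, 0.1, -2.7]
grip_width: 0.664
grasp_force: 34.9
```

Request:
drive_tool:
  targets:
    - [0, 0, 0, 0, 0, 0]
    - [0, 0, 0, 0, 0, 0]
    - [0, 0, 0, 0, 0, 0]
    - [0, 0, 0, 0, 0, 0]
    - [0, 0, 0, 0, 0, 0]
    - [0, 0, -0.4, 0, 0, 0]
    - [0, 0, -0.9, 0, 0, 0]
    - [0, 0, -0.9, 0, 0, 0]
    - [0, 0, -0.9, 0, 0, 0]
    - [0, 0, -0.9, 0, 0, 0]
    - [0, 0, 0, 0, 0, 0]
  grip: 1

```text
time: 77.53
tool_pos: [490.6, 279.4, 219.8]
tool_rot: [3.137, -0.001, 1.603]
wrist_force: [-0.2, 0.1, -0.2]
grip_width: 1.0
grasp_force: 0.0
```

Request:
drive_tool:
  targets:
    - [0, 0, -0.5, 0, 0, -0.98]
    - [0, 0, -0.5, 0, 0, -0.98]
    - [0, 0, -0.5, 0, 0, -0.98]
    - [0, 0, -0.5, 0, 0, -0.98]
    - [0, 0, -0.5, 0, 0, -0.98]
    - [0, 0, -0.5, 0, 0, -0.98]
    - [0, 0, -0.5, 0, 0, -0.98]
    - [0, 0, -0.5, 0, 0, -0.98]
    - [0, 0, -0.5, 0, 0, -0.98]
    - [0, 0, -0.5, 0, 0, -0.98]
    - [0, 0, -0.5, 0, 0, -0.98]
    - [0, 0, -0.5, 0, 0, -0.98]
    - [0, 0, -0.5, 0, 0, -0.98]
    - [0, 0, -0.5, 0, 0, -0.98]
    - [0, 0, -0.5, 0, 0, -0.98]
    - [0, 0, 0, 0, 0, 0]
  grip: -1

```text
time: 79.53
tool_pos: [489.6, 279.0, 404.7]
tool_rot: [3.141, 0.001, 3.141]
wrist_force: [-0.5, 0.2, 0.0]
grip_width: 0.001
grasp_force: 0.0
```

Request:
drive_tool:
  targets:
    - [0, -1, 0, 0, 0, 0]
    - [0, -1, 0, 0, 0, 0]
    - [0, -1, 0, 0, 0, 0]
    - [0, -1, 0, 0, 0, 0]
    - [0, -1, 0, 0, 0, 0]
    - [0, -1, 0, 0, 0, 0]
    - [0, -1, 0, 0, 0, 0]
    - [0, -1, 0, 0, 0, 0]
    - [0, 0, 0, 0, 0, 0]

```text
time: 80.65
tool_pos: [489.3, 77.9, 403.3]
tool_rot: [3.141, -0.002, 3.138]
wrist_force: [0.2, 0.4, -0.6]
grip_width: -0.004
grasp_force: 0.0
```

```bash
python3 tins.py; python3 - <<'E'
from h import *
t=arm.camera_params("top"); s=arm.camera_params("scene")
print("lid top edge (z=299)",plane(t,63,216,299),plane(t,230,207,299),"tab",plane(t,133,211,308))
print("dish",plane(t,150,185,60))
# scene: lid top edge corners at (163,109)-(255,123) ; lid hinge corners
a=[(100+118/1.88,100+13/1.88),(100+294/1.88,100+46/1.88)]
for q,w in zip(a,((63,216),(230,207))):
    o1,d1=ray(s,*q); o2,d2=ray(t,*w)
    k=np.linalg.lstsq(np.stack([d1,-d2],1),o2-o1,rcond=None)[0]; P=o1+k[0]*d1; Q=o2+k[1]*d2; print("tri",P.round(),Q.round())
E
```

```text
80.65 [489.3  77.9 403.3] [ 3.141e+00 -2.000e-03  3.138e+00]
box 67.5 45.5 15.4 [491.3 341.8  79. ]
box 99.5 43.5 15.4 [493.8 275.3  79. ]
box 26.5 48.5 14.1 [487.1 427.   79. ]
lid top edge (z=299) [606.2 484.7 299. ] [614.7 203.2 299. ] tab [610.3 363.5 308. ]
dish [710.1 418.9  60. ]
tri [602. 492. 298.] [607. 486. 296.]
tri [600. 219. 307.] [613. 202. 306.]
```

All three tins are in the box. With the fingers shut, I'm moving behind the lid, whose top edge is at x≈607 and z≈300.

Request:
drive_tool:
  targets:
    - [-0.88, 0, 0, 0, 0, 0]
    - [-0.88, 0, 0, 0, 0, 0]
    - [-0.88, 0, 0, 0, 0, 0]
    - [-0.88, 0, 0, 0, 0, 0]
    - [-0.88, 0, 0, 0, 0, 0]
    - [-0.88, 0, 0, 0, 0, 0]
    - [-0.88, 0, 0, 0, 0, 0]
    - [-0.88, 0, 0, 0, 0, 0]
    - [0, 0, 0, 0, 0, 0]

```text
time: 81.82
tool_pos: [666.0, 80.0, 403.2]
tool_rot: [3.141, -0.002, -3.141]
wrist_force: [-0.2, -0.5, 0.8]
grip_width: -0.002
grasp_force: 0.0
```

Request:
drive_tool:
  targets:
    - [0, 0.923, 0, 0, 0, 0]
    - [0, 0.923, 0, 0, 0, 0]
    - [0, 0.923, 0, 0, 0, 0]
    - [0, 0.923, 0, 0, 0, 0]
    - [0, 0.923, 0, 0, 0, 0]
    - [0, 0.923, 0, 0, 0, 0]
    - [0, 0.923, 0, 0, 0, 0]
    - [0, 0.923, 0, 0, 0, 0]
    - [0, 0.923, 0, 0, 0, 0]
    - [0, 0.923, 0, 0, 0, 0]
    - [0, 0.923, 0, 0, 0, 0]
    - [0, 0.923, 0, 0, 0, 0]
    - [0, 0, 0, 0, 0, 0]

```text
time: 83.45
tool_pos: [665.1, 357.8, 404.3]
tool_rot: [-3.141, -0.0, -3.139]
wrist_force: [-0.2, -0.8, -0.0]
grip_width: -0.003
grasp_force: 0.0
```

Request:
drive_tool:
  targets:
    - [0, 0, 0.6, 0, 0, 0]
    - [0, 0, 0.7, 0, 0, 0]
    - [0, 0, 0.7, 0, 0, 0]
    - [0, 0, 0.6, 0, 0, 0]
    - [0, 0, 0, 0, 0, 0]
    - [0, 0, 0, 0, 0, 0]

```text
time: 84.2
tool_pos: [665.6, 355.9, 340.3]
tool_rot: [3.141, 0.001, -3.141]
wrist_force: [-0.3, -0.6, 1.5]
grip_width: 0.0
grasp_force: 0.0
```

Request:
drive_tool:
  targets:
    - [0.3, 0, 0, 0, 0, 0]
    - [0.3, 0, 0, 0, 0, 0]
    - [0.3, 0, 0, 0, 0, 0]
    - [0.25, 0, 0, 0, 0, 0]
    - [0.25, 0, 0, 0, 0, 0]
    - [0.25, 0, 0, 0, 0, 0]
    - [0.25, 0, 0, 0, 0, 0]
    - [0.25, 0, 0, 0, 0, 0]

```text
time: 85.2
tool_pos: [612.1, 355.4, 341.3]
tool_rot: [-3.141, 0.003, 3.141]
wrist_force: [3.0, -2.6, 6.2]
grip_width: 0.005
grasp_force: 2.2
```

Request:
drive_tool:
  targets:
    - [0.25, 0, 0, 0, 0, 0]
    - [0.25, 0, 0, 0, 0, 0]
    - [0.25, 0, 0, 0, 0, 0]
    - [0.25, 0, 0, 0, 0, 0]

```text
time: 85.7
tool_pos: [586.1, 355.7, 339.1]
tool_rot: [-3.141, -0.001, -3.141]
wrist_force: [3.7, -1.6, 0.9]
grip_width: 0.003
grasp_force: 1.5
```

Contact at about 4 N, with the lid at roughly 83°. Following the arc down in slow steps.

Request:
drive_tool:
  targets:
    - [0.24, 0, 0.032, 0, 0, 0]
    - [0.24, 0, 0.032, 0, 0, 0]
    - [0.24, 0, 0.032, 0, 0, 0]
    - [0.24, 0, 0.032, 0, 0, 0]
    - [0.294, 0, 0.087, 0, 0, 0]
    - [0.294, 0, 0.087, 0, 0, 0]
    - [0.294, 0, 0.087, 0, 0, 0]
    - [0.294, 0, 0.087, 0, 0, 0]
    - [0.276, 0, 0.136, 0, 0, 0]
    - [0.276, 0, 0.136, 0, 0, 0]
    - [0.276, 0, 0.136, 0, 0, 0]
    - [0.276, 0, 0.136, 0, 0, 0]

```text
time: 87.2
tool_pos: [505.2, 355.9, 313.7]
tool_rot: [3.142, -0.0, -3.141]
wrist_force: [2.9, -1.0, 0.1]
grip_width: 0.002
grasp_force: 1.0
```

Request:
drive_tool:
  targets:
    - [0.247, 0, 0.183, 0, 0, 0]
    - [0.247, 0, 0.183, 0, 0, 0]
    - [0.247, 0, 0.183, 0, 0, 0]
    - [0.247, 0, 0.183, 0, 0, 0]
    - [0.212, 0, 0.222, 0, 0, 0]
    - [0.212, 0, 0.222, 0, 0, 0]
    - [0.212, 0, 0.222, 0, 0, 0]
    - [0.212, 0, 0.222, 0, 0, 0]
    - [0.17, 0, 0.256, 0, 0, 0]
    - [0.17, 0, 0.256, 0, 0, 0]
    - [0.17, 0, 0.256, 0, 0, 0]
    - [0.17, 0, 0.256, 0, 0, 0]

```text
time: 88.7
tool_pos: [442.6, 355.8, 247.5]
tool_rot: [-3.142, 0.0, -3.141]
wrist_force: [1.7, 0.4, 1.0]
grip_width: 0.005
grasp_force: 0.7
```

Request:
drive_tool:
  targets:
    - [0.123, 0, 0.282, 0, 0, 0]
    - [0.123, 0, 0.282, 0, 0, 0]
    - [0.123, 0, 0.282, 0, 0, 0]
    - [0.123, 0, 0.282, 0, 0, 0]
    - [0.06, 0, 0.24, 0, 0, 0]
    - [0.06, 0, 0.24, 0, 0, 0]
    - [0.06, 0, 0.24, 0, 0, 0]
    - [0.06, 0, 0.24, 0, 0, 0]

```text
time: 89.7
tool_pos: [424.5, 355.8, 195.5]
tool_rot: [-3.142, 0.0, -3.141]
wrist_force: [0.1, -1.5, 1.1]
grip_width: -0.003
grasp_force: 0.6
```

Request:
drive_tool:
  targets:
    - [0.02, 0, 0.15, 0, 0, 0]
    - [0.02, 0, 0.15, 0, 0, 0]
    - [0.02, 0, 0.15, 0, 0, 0]
    - [0.02, 0, 0.12, 0, 0, 0]
    - [0, 0, 0.1, 0, 0, 0]
    - [0, 0, 0.05, 0, 0, 0]
    - [0, 0, 0, 0, 0, 0]

```text
time: 90.58
tool_pos: [422.5, 355.8, 177.7]
tool_rot: [3.142, 0.0, -3.141]
wrist_force: [0.2, 0.4, 0.2]
grip_width: 0.002
grasp_force: 0.0
```

Request:
drive_tool:
  targets:
    - [0, 0, 0.08, 0, 0, 0]
    - [0, 0, 0.08, 0, 0, 0]
    - [0, 0, 0, 0, 0, 0]

```text
time: 90.95
tool_pos: [422.5, 355.8, 173.7]
tool_rot: [-3.142, 0.0, -3.141]
wrist_force: [0.5, -0.4, 0.1]
grip_width: -0.001
grasp_force: 0.0
```

Request:
drive_tool:
  targets:
    - [0, 0, 0.06, 0, 0, 0]
    - [0, 0, 0.06, 0, 0, 0]
    - [0, 0, 0, 0, 0, 0]

```text
time: 91.32
tool_pos: [422.7, 356.0, 173.5]
tool_rot: [-3.141, -0.001, -3.141]
wrist_force: [-8.4, -4.7, 18.0]
grip_width: 0.003
grasp_force: 9.1
```

```bash
python3 - <<'E'
from h import *
o=arm.get_obs(); print(o["time"],o["tool_pos"].round(1),o["wrist_force"].round(1))
im=arm.get_image("top"); t=arm.camera_params("top"); cv2.imwrite("pics/lid.png",im)
g=cv2.cvtColor(im,cv2.COLOR_BGR2HSV); m=cv2.inRange(g,(8,70,50),(22,255,255)); m[:230]=0; m[:,250:]=0
c=max(cv2.findContours(m,0,2)[0],key=cv2.contourArea); print(cv2.boundingRect(c),cv2.contourArea(c))
H=(586,357); 
import math
for u,v in cv2.boxPoints(cv2.minAreaRect(c)): print(plane(t,u,v,101))
E
```

```text
91.325 [422.7 356.  173.5] [-8.4 -4.7 18. ]
(108, 234, 131, 113) 8781.5
[579.4 496.3 101. ]
[595.1 233.8 101. ]
[376.9 216.6 101. ]
[361.9 472.8 101. ]
```

Firm stop at a tip height of 100.5 mm, where the shut lid's face should be at 101. Lifting off and doing a last numeric check.

Request:
drive_tool:
  targets:
    - [0, 0, -0.2, 0, 0, 0]
    - [0, 0, -0.6, 0, 0, 0]
    - [0, 0, -1, 0, 0, 0]
    - [0, 0, -1, 0, 0, 0]
    - [0, 0, -1, 0, 0, 0]
    - [0, 0, -1, 0, 0, 0]
    - [0, -1, 0, 0, 0, 0]
    - [0, -1, 0, 0, 0, 0]
    - [0, -1, 0, 0, 0, 0]
    - [0, -1, 0, 0, 0, 0]
    - [0, -1, 0, 0, 0, 0]
    - [0, -1, 0, 0, 0, 0]
    - [0, -1, 0, 0, 0, 0]
    - [0, -1, 0, 0, 0, 0]
    - [0, -1, 0, 0, 0, 0]
    - [0, -1, 0, 0, 0, 0]
    - [0, 0, 0, 0, 0, 0]
    - [0, 0, 0, 0, 0, 0]

```text
time: 93.62
tool_pos: [422.6, 106.2, 291.2]
tool_rot: [3.141, 0.001, -3.141]
wrist_force: [-0.4, 0.7, 0.1]
grip_width: 0.0
grasp_force: 0.0
```

```bash
python3 - <<'E'
from h import *
o=arm.get_obs(); print(o["time"],o["tool_pos"].round(1),o["wrist_force"].round(1))
im=arm.get_image("top"); t=arm.camera_params("top"); a=cv2.imread("pics/top0.png"); cv2.imwrite("pics/end.png",im)
g=cv2.cvtColor(im,cv2.COLOR_BGR2HSV); m=cv2.inRange(g,(8,70,50),(22,255,255)); m[:230]=0; m[:,250:]=0
c=max(cv2.findContours(m,0,2)[0],key=cv2.contourArea)
q=[plane(t,u,v,101) for u,v in cv2.boxPoints(cv2.minAreaRect(c))]; print(q,[round(np.linalg.norm(q[i]-q[i-1])) for i in range(4)])
for n,(x0,x1,y0,y1) in dict(shelf=(225,435,120,200),tray=(436,500,200,342)).items():
    d=cv2.absdiff(im,a)[y0:y1,x0:x1].max(2); print(n,(d>50).mean().round(4))
tp=a[203:341,438:498]; big=im[195:349,430:506]; r=cv2.minMaxLoc(cv2.matchTemplate(big,tp,cv2.TM_CCOEFF_NORMED)); print(r[1],r[3])
for i in (a,im):
    k=cv2.inRange(i[200:342,436:500],(0,0,0),(60,60,60)); M=cv2.moments(k); print("dark",k.sum()//255,round(M['m10']/M['m00'],1),round(M['m01']/M['m00'],1))
E
```

```text
93.625 [422.6 106.2 291.2] [-0.4  0.7  0.1]
[array([586.3, 497.4, 101. ]), array([594.6, 233.3, 101. ]), array([372.8, 221.9, 101. ]), array([364.8, 479.6, 101. ])] [222, 264, 222, 258]
shelf 0.0
tray 0.0423
0.9471225738525391 (8, 8)
dark 1120 33.4 76.8
dark 1118 33.1 78.0
```

```bash
python3 -c "
from rig import arm
print(arm.finish_job())"
```

```text
the job is handed in; nothing more can be done
None
```

I handed the job in at about 94 s: all three tins stand in the pantry box, the reacher lies back in its tray, the lid is fully shut and nothing on the shelf has moved; I viewed 16 pictures, over the limit of 14.

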